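# Hang the collimation target on its keeper peg

### The job

Take the collimation target plate out of its wooden rack and hang it by its eye on the stand's peg: push it gently along the peg so that the eye lifts the hanging keeper flap and presses in the buffer until the flap falls shut behind the eye. Before letting go, pull it gently but firmly back against the shut flap (some 3 to 5 N) for a moment to prove that it holds, then leave the plate hanging quietly on the peg with the flap down. Never load the peg, flap or buffer with more than 15 N, with plate or gripper, and leave the other things on the table where they are.

Things in the scene. Friction and masses are not known exactly. Their poses are not given: they have to be found in the camera images.
- plate: Aluminium collimation target plate standing upright in the rack, 176 mm tall, 0.15 to 0.3 kg. Origin: middle of its lower edge; z up, x through its thickness, y along its width; front and back alike. Panel 90 wide (y) x 70 high x 10 thick with ring targets; above it in the middle an eye block, and around that an arch with a knob on top.
- eye (a point): Centre of the plate's eye hole, 86 mm above the plate's lower edge, axes as the plate's. The hole is round, 16 mm, along the plate's x, in a block 34 wide, 10 thick, reaching 16 mm above and below the hole's centre.
- arch (a point): Middle of the arch's crossbar, 144 mm above the plate's lower edge; crossbar 82 wide, 8 high, on two legs at y = +-36 mm (10 wide). The arch's opening is 62 mm wide, from the eye block up to 140 mm above the lower edge; keeper and fork of the stand pass through it.
- knob (a point): Centre of the black square grip knob on top of the arch, 162 mm above the plate's lower edge, axes as the plate's. 16 x 16 mm, 28 mm high (14 above and below this point); to be gripped from above, either way round. Gripped here the plate can turn in the fingers if loaded hard.
- rack: Fixed dark wooden block 70 (x) x 120 (y) x 38 mm high with a groove along its y, 12 mm wide and 26 mm deep, in which the plate's panel stands (plate axes along the rack's). Origin under its centre; the plate is lifted straight up.
- stand: Fixed stand; origin at table level in its narrow post (30 mm wide, its head 26 wide, to 209 mm height). Steel foot 100 x 100 x 14 mm from x = -30 to 70 mm. From the post's front (-x) a peg sticks out level. Peg, flap, fork and buffer are ONE unit, clamped on a slide anywhere within 18 mm either way along the stand's x; that setting is not reported: find it by feel or sight.
- peg_mid (a point): Point on the peg's axis line, 165 mm above the table, fixed to the stand at its x = -80 mm, axes as the stand's: +x is the push direction along the peg. Where the flap hangs at mid slide setting (really up to 18 mm nearer or farther). Peg brass, 10 mm thick; its tip is 12 mm ahead (-x) of the flap's pin, tapered over the last 6 mm.
- flap_pin_mid (a point): Where the flap's pin is at mid slide setting (really up to 18 mm nearer or farther along x), 40 mm above the peg's axis. Flap: brass, 12 wide, 33 long, 4 thick, hanging from the pin to 2 mm above the peg; fork of two bars 24 mm wide in all, its top 44 mm above the peg's axis.
- buffer_mid (a point): Where the middle of the buffer's front face is at mid slide setting (really up to 18 mm off along x), 30 mm behind (+x) the flap's pin on the peg's axis. Black sleeve 22 mm across; springs in up to 9 mm, 2 N to start and 0.25 N more per mm, then a hard stop. The flap falls shut behind an eye carried about centred on the peg when the buffer is some 2 to 6 mm in.
- keeper (a joint): Angle of the gravity keeper flap: 0 hanging straight down (shut), positive as an eye pushed along the peg swings its lower end inward and up (0.5 to 1 while the eye passes; at most 1.45), back to 0 once it has fallen behind the eye. A pull outwards swings it to its stop at -0.2 (7 mm at its lower end). After the fall the eye has some 18 mm of free play.
- eyepiece: Bystander: vintage brass eyepiece, stepped cylinder 40 mm across, 52 mm tall, standing; origin under its centre
- eyecup: Bystander: black ebonite eyecup ring, 42 mm across, 22 mm tall; origin under its centre
- sight_tube: Bystander: silver collimation sight tube standing on end, 34 mm across, 75 mm tall; origin under its centre
- thumbscrew: Bystander: nickel thumbscrew standing on its 22 mm head, 26 mm tall; origin under its centre
- driver: Bystander: screwdriver lying on the table, 160 mm long
- screw_cup: Bystander: small white bowl, 60 mm across, 35 mm tall; origin under its centre
- lens_cap: Bystander: black lens cap, disc 60 mm across, 14 mm tall; origin under its centre
Things that resemble listed ones, but are neither listed nor needed, are in the scene too. Of the things like the plate, leave any that is pink or purple; of the rest the smaller one is meant.

How it is judged:
On the way, in this order (a step that is already met when the one before it is completed fails the run):
1. the eye, on the peg, lifts the keeper flap (value of joint keeper above 0.3 rad and y of eye in the frame of peg_mid between -0.007 and 0.007 m and z of eye in the frame of peg_mid between -0.008 and 0.006 m and x of eye in the frame of peg_mid between -0.024 and 0.061 m), for 0.05 s.
2. the keeper flap has fallen shut with the eye behind it on the peg (value of joint keeper below 0.12 rad and y of eye in the frame of peg_mid between -0.007 and 0.007 m and z of eye in the frame of peg_mid between -0.008 and 0.006 m and x of eye in the frame of peg_mid between -0.024 and 0.061 m), for 0.2 s.
3. the plate is pulled back against the shut flap: flap at its outer stop, at least 2 N between plate and stand (value of joint keeper below -0.1 rad and contact force between plate and stand above 2 N and y of eye in the frame of peg_mid between -0.007 and 0.007 m and z of eye in the frame of peg_mid between -0.008 and 0.006 m and x of eye in the frame of peg_mid between -0.024 and 0.061 m), for 0.3 s.
At the end, for the whole second after the job is handed in: The plate hangs all but still (slower than 0.08 m/s), upright within 0.2 rad, by its eye on the peg: eye centre within 7 mm sideways of the peg axis and 6 mm above to 8 mm below it, with the keeper flap shut (below 0.12 rad) behind the eye (all of step 2 and linear speed of plate below 0.08 m/s and angle between plate's own z axis and vertical below 0.2 rad and contact force between plate and stand above 0.5 N); the robot touches nothing.
It fails at once if plate and stand (peg, flap, buffer) are loaded with more than 15 N (contact force between plate and stand above 15 N).
It fails at once if the robot itself presses on the stand with more than 15 N (contact force between any of the fingers, the arm and stand above 15 N).
It fails at once if a bystander is moved by more than 25 mm (distance of any of eyepiece, eyecup, sight_tube, thumbscrew, driver, screw_cup, lens_cap from where it was at the start of the episode above 0.025 m).
It also fails if it takes over 72 s, if anything falls off the work surface, if the arm or the gripper's body presses on something with over 40 N, if the wrist force passes 120 N, or if a joint passes its speed limit or range.

### The arm

A 7-joint arm with a two-finger parallel gripper is mounted at the origin on the work surface. World frame = base frame: x ahead of the robot, y to its left, z up, the work surface at z = 0. Lengths are in m, angles in rad, forces in N, time in s.
With the tool pointing down it reaches from about 0.425 to 1.025 m from the base axis. Payload 3.6 kg.
Tool frame: the origin (TCP) lies at the very end of the fingers, on their centre line; the grasp point (between the pads) lies 19 mm behind it (r.grip_point_offset is the distance from the TCP to the grasp point, in m); z points along the fingers, y is the direction in which the jaws open and shut (so a half turn about z gives the same grasp; the last joint's range is limited). The gripper opens to 85 mm and grips with 20 to 120 N. Pads are 22 mm wide; open, the fingers measure 114 mm over their backs; the gripper's body (76 mm by 85 mm) begins 54 mm behind the grasp point. The pads swing forward as they close: fully open they stand 13 mm farther back than shut.
Start: joints at [1.226, 0.591, 0.048, 1.609, -0.033, 0.943, -0.034], TCP at [0.181, -0.702, 0.231] pointing down, gripper open.
Joint ranges: [-2.69, 2.69], [-0.47, 2.24], [-1.27, 1.36], [0.19, 2.51], [-1.53, 4.68], [0.08, 2.07], [-3.09, 3.09]. Speed limits (rad/s): [2.57, 2.57, 3.14, 3.14, 3.14, 3.14, 3.14].

### API

Orientations are given as a unit quaternion [x, y, z, w].
In Python, from plant import r gives the robot as it stands.
- The arm moves only by the tool send_rows, never from a script. Its argument "deltas" is a list of rows, each a list of 3 entries, a list of its own where there are three numbers: the turn, a rotation vector about the tool's x, y, z in rad, then the shift along the tool's x, y, z in mm, then the closure, from 0 (fully open) to 1 (shut). In form: [[[ax, ay, az], [x, y, z], hand], ...]. A call has exactly 8 rows; each row shifts and turns the pose as measured when the row begins, along the tool's axes as they then stand; what a row does not reach is not made up. A row lasts 1/10 s, in which the tool goes at most 50 mm and 8.59 degrees, less where a joint would pass 70% of its speed; a pose out of reach is approached as far as the arm can. A call with a gripper value outside its range is refused whole. The fingers move at their own pace and stop on an object; "force" is the grip in N (left out, the last holds). Time passes only in rows, so rows that do not move let the fingers close, or fill a call up. It gives the time, the measured TCP pose, the force and the opening at its end, in the units of the state.
- r.observe(): the state, without advancing time (a new reading comes with each control period).
- r.read_camera(name): name is "scene" or "top" or "wrist"; returns a dict with "image" (400x640x3 uint8, red, green, blue), "camera_matrix" (3x3 intrinsics, pixels), "cam_to_world" (4x4, takes a point from camera to world coordinates). Camera axes: x right, y down, z forward; pixel columns grow to the right and rows downward; lengths in m; the calibration is good to about 2 mm. A picture is of the moment at which its call begins. There is no depth.
- r.close_job(): hands the job in, once; it reports no verdict.
Trained networks look in the newest picture that a camera, given by its name, has taken for a name from the list of things; names that differ only in an ending like _2 or _b are one class to them, and where a whole thing is asked for, a point or a joint stands for the part that bears it (a point fixed in the world has none). Each returns a list of dicts, best first, with "confidence" (0 to 1); they miss things now and then, are a little off and sometimes report something else, mostly with a low value. They report only what shows in the picture. A call takes as long as a camera call. They do not tell look-alikes from the thing itself.
- r.spot_in(name, camera): "point" ([x, y, z] in m, in world coordinates, good to about 4 mm: the middle of the surface that is visible of it).
- r.landmark_of(name, camera): "point" ([x, y, z] in m, in world coordinates, good to about 4 mm: a listed point, or the origin of a listed thing).
The state is a dict: "time_s": time; "q": joint angles; "dq": joint speeds; "joint_torque": joint torques, N m; "tcp_pos": TCP position; "tcp_rot": TCP orientation; "contact_force": force on the tool from outside, world axes, zero at the start; "torque": the same for the moment, N m; "gripper_width": finger opening in m.
Only numpy, scipy, OpenCV 4.12 (cv2) and the standard library are available. Lean on these libraries where they do the work, as an engineer would, in place of code of your own. Each camera call takes 0.05 s, during which the arm holds its last target.

## Working session

There is one attempt and no reset: what is moved stays moved. The work goes in short steps, Python scripts to look and compute and a tool call to move; the robot and the scene stay as the last step left them, time stands still between calls to the robot, and variables do not carry over. Pictures are saved under pics/ and viewed, and the job is handed in when it is done.

Besides the shell and the picture viewer there is one more tool, called as a command line: name --argument value ..., lists and objects as JSON in quotes. send_rows: Moves the arm, as the interface text tells. Its arguments: {"type":"object","properties":{"deltas":{"type":"array","items":{"type":"array"}},"force":{"type":"number"}},"required":["deltas"]}

```bash
ls; mkdir -p pics
python3 - <<'E'
from plant import r
import cv2
o=r.observe(); print({k:(o[k]) for k in o})
for n in ("scene","top","wrist"):
    c=r.read_camera(n); cv2.imwrite(f"pics/a_{n}.png",c["image"][:,:,::-1]); print(n,c["cam_to_world"].round(3).tolist(),c["camera_matrix"].round(1).tolist())
for n in ("scene","top"):
    for t in ("plate","knob","eye","arch","rack","stand","peg_mid","flap_pin_mid","buffer_mid","keeper"):
        for f in ("landmark_of","spot_in"):
            try: print(n,t,f,[(d["point"] if isinstance(d["point"],list) else d["point"].round(3).tolist(),round(d["confidence"],2)) for d in getattr(r,f)(t,n)][:4])
            except Exception as e: print(n,t,f,e)
print(r.observe()["time_s"])
E
```

```text
pics
{'time_s': 0.0, 'q': array([ 1.22547334,  0.59213652,  0.04830028,  1.60984624, -0.03329862,
        0.94267225, -0.03367801]), 'dq': array([ 0.00012245,  0.00064798, -0.00079165,  0.0006249 , -0.00064652,
        0.00100174, -0.00222147]), 'joint_torque': array([ 5.78985364e-04, -5.48686910e+01,  1.54652294e+00, -1.98124444e+01,
        9.39105288e-03,  8.72474746e-03,  2.09795445e-06]), 'tcp_pos': array([ 0.18044623, -0.70132635,  0.23011944]), 'tcp_rot': array([ 9.92076556e-01,  1.25629745e-01, -2.05983781e-04, -1.10984356e-03]), 'contact_force': array([ 0.3400188 ,  0.04374146, -0.31985012]), 'torque': array([0.04314018, 0.00345596, 0.03375018]), 'gripper_width': 0.08563308761196974}
scene [[0.888, 0.372, -0.269, 0.863], [0.459, -0.725, 0.513, -0.616], [-0.004, -0.58, -0.815, 1.116], [0.0, 0.0, 0.0, 1.0]] [[503.6, 0.0, 324.1], [0.0, 503.6, 196.0], [0.0, 0.0, 1.0]]
top [[-0.023, -0.982, 0.188, 0.324], [-0.999, 0.026, 0.018, -0.014], [-0.022, -0.187, -0.982, 1.248], [0.0, 0.0, 0.0, 1.0]] [[371.7, 0.0, 315.9], [0.0, 371.7, 193.6], [0.0, 0.0, 1.0]]
wrist [[0.249, -0.93, -0.271, 
[... 3757 characters left out ...]
pot_in [([0.6274, -0.1905, 0.0172], 0.6), ([0.5355, 0.3744, 0.0201], 0.16)]
top peg_mid landmark_of [([0.553, -0.1744, 0.1663], 0.6)]
top peg_mid spot_in [([0.6329, -0.1847, 0.012], 0.6), ([0.5892, 0.2216, 0.1161], 0.54)]
top flap_pin_mid landmark_of [([0.5506, -0.1809, 0.2052], 0.94)]
top flap_pin_mid spot_in [([0.6271, -0.1859, 0.0144], 0.76)]
top buffer_mid landmark_of [([0.5804, -0.1849, 0.1676], 0.78)]
top buffer_mid spot_in [([0.633, -0.1842, 0.0164], 0.66)]
top keeper landmark_of it knows: arch, buffer_mid, driver, eye, eyecup, eyepiece, flap_pin_mid, knob, lens_cap, peg_mid, plate, rack, screw_cup, sight_tube, stand, thumbscrew
top keeper spot_in [([0.5354, 0.3718, 0.02], 0.33)]
2.05
```

View pictures.

View pics/a_scene.png

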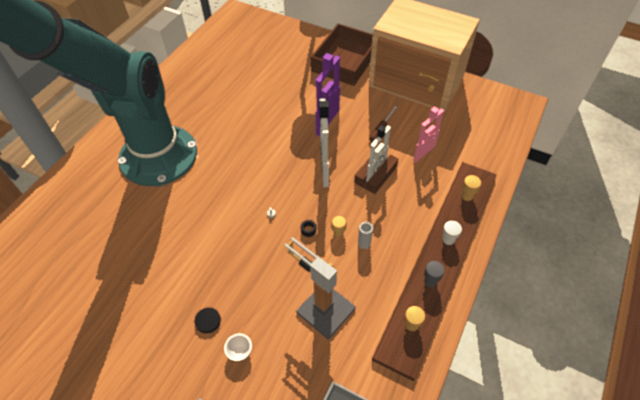

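View pics/a_top.png

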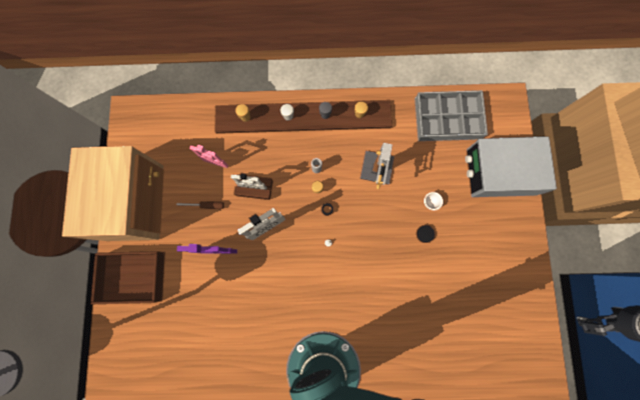

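View pics/a_wrist.png

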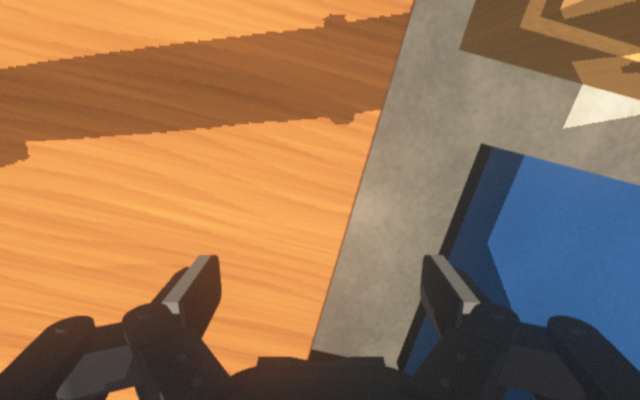

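```bash
cat > h.py <<'E'
from plant import r
import numpy as np, cv2
from scipy.spatial.transform import Rotation as R
def state():
    o=r.observe(); M=R.from_quat(o["tcp_rot"]).as_matrix()
    yaw=np.degrees(np.arctan2(M[1,0],M[0,0]))
    tilt=np.degrees(np.arccos(np.clip(-M[2,2],-1,1)))
    print("t %.2f tcp %s yaw(toolx) %.2f tilt %.2f F %s T %s w %.4f"%(o["time_s"],(o["tcp_pos"]*1000).round(1),yaw,tilt,o["contact_force"].round(2),o["torque"].round(3),o["gripper_width"]))
    return o
def down(yawdeg):  # tool x at yaw, z down
    y=np.radians(yawdeg); x=np.array([np.cos(y),np.sin(y),0]); z=np.array([0,0,-1.]); return np.column_stack([x,np.cross(z,x),z])
def plan(target,yawdeg,n=8,maxmm=48,maxdeg=8.4):
    o=state(); p=o["tcp_pos"]*1000; M=R.from_quat(o["tcp_rot"]); t=np.array(target,float); G=R.from_matrix(down(yawdeg))
    rows=[]
    for k in range(n):
        rv=(M.inv()*G).as_rotvec(); d=t-p
        left=n-k
        s=d/left; 
        if np.linalg.norm(s)>maxmm: s=s*maxmm/np.linalg.norm(s)
        a=rv/left; 
        if np.degrees(np.linalg.norm(a))>maxdeg: a=a*np.radians(maxdeg)/np.linalg.norm(a)
        rows.append([a.round(3).tolist(),M.inv().apply(s).round(1).tolist()])
        p=p+s; M=M*R.from_rotvec(a)
    for w in rows: print(w)
    print("ends",p.round(1),"err",(t-p).round(1),"rot left",np.degrees((M.inv()*G).magnitude()).round(2))
def pix(c,P):
    T=np.linalg.inv(c["cam_to_world"]); q=T[:3,:3]@np.asarray(P,float)+T[:3,3]; k=c["camera_matrix"]@q; return k[:2]/k[2]
def ray(c,uv,z):
    d=c["cam_to_world"][:3,:3]@np.linalg.solve(c["camera_matrix"],[uv[0],uv[1],1.]); o=c["cam_to_world"][:3,3]; return o+d*(z-o[2])/d[2]
def snap(cam,name):
    c=r.read_camera(cam); cv2.imwrite(f"pics/{name}.png",c["image"][:,:,::-1]); np.savez(f"pics/{name}.npz",**{k:c[k] for k in("image","camera_matrix","cam_to_world")}); return c
E
python3 -c "
from h import *
plan([400,-400,400],75)"
```

```text
t 2.05 tcp [ 180.6 -702.2  231.3] yaw(toolx) 14.43 tilt 0.00 F [ 0.08 -0.48 -0.58] T [ 0.036 -0.012 -0.081] w 0.0855
[[-0.0, 0.0, -0.132], [33.7, -27.9, -19.8]]
[[-0.0, 0.0, -0.132], [37.1, -23.2, -19.8]]
[[-0.0, 0.0, -0.132], [39.8, -18.1, -19.8]]
[[-0.0, 0.0, -0.132], [41.9, -12.7, -19.8]]
[[-0.0, 0.0, -0.132], [43.2, -7.1, -19.8]]
[[-0.0, 0.0, -0.132], [43.7, -1.3, -19.8]]
[[-0.0, 0.0, -0.132], [43.5, 4.4, -19.8]]
[[-0.0, 0.0, -0.132], [42.5, 10.1, -19.8]]
ends [ 386.2 -419.   389.4] err [13.8 19.  10.6] rot left 0.0
```

send_rows --deltas '[[[0,0,-0.132],[33.7,-27.9,-19.8],0],[[0,0,-0.132],[37.1,-23.2,-19.8],0],[[0,0,-0.132],[39.8,-18.1,-19.8],0],[[0,0,-0.132],[41.9,-12.7,-19.8],0],[[0,0,-0.132],[43.2,-7.1,-19.8],0],[[0,0,-0.132],[43.7,-1.3,-19.8],0],[[0,0,-0.132],[43.5,4.4,-19.8],0],[[0,0,-0.132],[42.5,10.1,-19.8],0]]'

```text
time_s: 2.85
tcp_pos: [0.382, -0.412, 0.3903]
tcp_rot: [0.786, 0.619, -0.003, -0.002]
contact_force: [1.1, -0.1, 0.5]
gripper_width: 0.0852
```

```bash
python3 -c "
from h import *
print(r.observe()['q'].round(2))
plan([540,-270,400],75,n=8)"
```

```text
[ 0.97  0.24 -0.29  1.78  0.08  1.13  0.42]
t 2.85 tcp [ 382.  -412.   390.3] yaw(toolx) 76.45 tilt 0.45 F [ 1.08 -0.08  0.52] T [-0.021 -0.107  0.011] w 0.0852
[[-0.001, 0.0, 0.003], [21.9, 15.0, -1.4]]
[[-0.001, 0.0, 0.003], [21.9, 15.0, -1.4]]
[[-0.001, 0.0, 0.003], [22.0, 14.9, -1.3]]
[[-0.001, 0.0, 0.003], [22.0, 14.8, -1.3]]
[[-0.001, 0.0, 0.003], [22.1, 14.8, -1.3]]
[[-0.001, 0.0, 0.003], [22.1, 14.7, -1.3]]
[[-0.001, 0.0, 0.003], [22.2, 14.6, -1.3]]
[[-0.001, 0.0, 0.003], [22.2, 14.6, -1.2]]
ends [ 540. -270.  400.] err [0. 0. 0.] rot left 0.0
```

send_rows --deltas '[[[0,0,0.003],[22,15,-1.3],0],[[0,0,0.003],[22,15,-1.3],0],[[0,0,0.003],[22,15,-1.3],0],[[0,0,0.003],[22,15,-1.3],0],[[0,0,0.003],[22,15,-1.3],0],[[0,0,0.003],[22,15,-1.3],0],[[0,0,0.003],[22,15,-1.3],0],[[0,0,0],[0,0,0],0]]'

```text
time_s: 3.65
tcp_pos: [0.5315, -0.2737, 0.4061]
tcp_rot: [0.788, 0.616, -0.0, 0.004]
contact_force: [0.8, -0.3, 0.2]
gripper_width: 0.0853
```

```bash
python3 -c "
from h import *
c=snap('wrist','b1'); state()
for t in ('peg_mid','flap_pin_mid','buffer_mid','stand'):
    for d in r.landmark_of(t,'wrist')[:2]: print(t,np.round(d['point'],4),d['confidence'],pix(c,d['point']).round(1))
"
```

```text
t 3.70 tcp [ 529.8 -275.8  405.8] yaw(toolx) 75.92 tilt 0.44 F [ 0.78 -0.56 -0.03] T [-0.046  0.036  0.019] w 0.0855
peg_mid [ 0.5507 -0.1771  0.1659] 0.88 [313.9  72.4]
flap_pin_mid [ 0.5494 -0.1817  0.204 ] 0.75 [313.3  74.8]
buffer_mid [ 0.5755 -0.1864  0.1644] 0.9 [338.7  75.6]
stand [ 0.6262 -0.2032  0.0018] 0.89 [367.3  85.2]
```

View pics/b1.png

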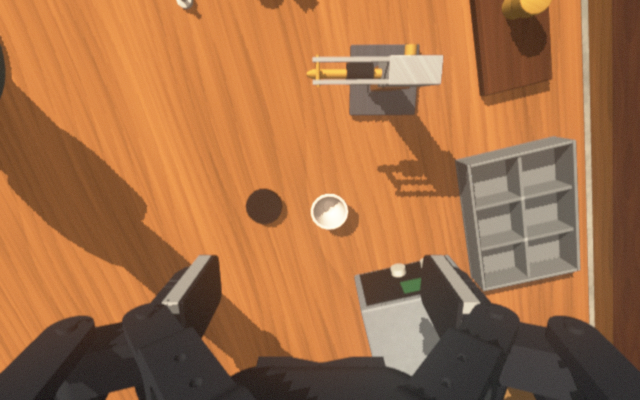

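```bash
python3 -c "
import cv2
i=cv2.imread('pics/b1.png')[30:130,290:460]; cv2.imwrite('pics/b1c.png',cv2.resize(i,None,fx=4.7,fy=4.7,interpolation=cv2.INTER_CUBIC))"
```

```text
(no output)
```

View pics/b1c.png

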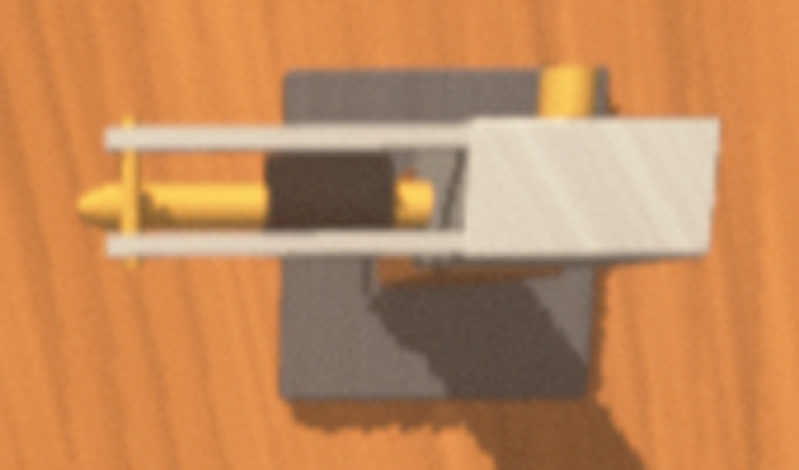

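```bash
cat > m1.py <<'E'
from h import *
c=np.load('pics/b1.npz')
f=lambda u,v,z: ray(c,(290+u/4.7,30+v/4.7),z)
tip=f(77,205,.165); pin=f(130,191,.205)
bt=f(267,155,.165);bb=f(267,228,.165); bf=(bt+bb)/2
print('tip',tip,'pin',pin,'buf',bf, bt,bb)
b1=f(105,138,.208);b2=f(465,135,.208);b3=f(108,246,.208);b4=f(465,243,.208)
for a,b in((b1,b2),(b3,b4),(tip,f(267,202,.165)),(f(287,72,.014),f(600,72,.014)),(f(280,397,.014),f(585,397,.014))): print(np.degrees(np.arctan2(*(b-a)[1::-1])),np.linalg.norm(b-a),a,b)
print('mid',(b1+b3)/2,(b2+b4)/2)
E
python3 m1.py
```

```text
tip [ 0.54263667 -0.17628004  0.165     ] pin [ 0.55434689 -0.17913304  0.205     ] buf [ 0.58492696 -0.18385684  0.165     ] [ 0.58661993 -0.17632349  0.165     ] [ 0.58323398 -0.1913902   0.165     ]
-13.457092457379717 0.07143561040738983 [ 0.55188365 -0.16859518  0.208     ] [ 0.62135795 -0.18521947  0.208     ]
-13.465076001391045 0.07213573362886784 [ 0.54745617 -0.18838109  0.208     ] [ 0.61760904 -0.20517808  0.208     ]
-13.062839287654885 0.042923532870883706 [ 0.54263667 -0.17628004  0.165     ] [ 0.58444946 -0.1859816   0.165     ]
-13.88911199166746 0.09662784514585408 [ 0.61268886 -0.14378445  0.014     ] [ 0.70649151 -0.16697934  0.014     ]
-13.949866332028963 0.09947449549088533 [ 0.58947326 -0.23827755  0.014     ] [ 0.68601395 -0.26225814  0.014     ]
mid [ 0.54966991 -0.17848814  0.208     ] [ 0.6194835  -0.19519878  0.208     ]
```

```bash
python3 -c "
from h import *
plan([585,155,370],100,n=12)"
```

```text
t 3.90 tcp [ 527.1 -279.6  405.5] yaw(toolx) 75.52 tilt 0.51 F [-0.68 -0.86 -0.48] T [0.023 0.011 0.013] w 0.0856
[[0.0, 0.001, -0.036], [36.3, -4.4, 2.6]]
[[0.0, 0.001, -0.036], [36.4, -3.1, 2.7]]
[[0.0, 0.001, -0.036], [36.5, -1.8, 2.7]]
[[0.0, 0.001, -0.036], [36.6, -0.5, 2.7]]
[[0.0, 0.001, -0.036], [36.5, 0.8, 2.7]]
[[0.0, 0.001, -0.036], [36.5, 2.1, 2.8]]
[[0.0, 0.001, -0.036], [36.4, 3.4, 2.8]]
[[0.0, 0.001, -0.036], [36.2, 4.7, 2.8]]
[[0.0, 0.001, -0.036], [36.1, 6.0, 2.9]]
[[0.0, 0.001, -0.036], [35.8, 7.3, 2.9]]
[[0.0, 0.001, -0.036], [35.5, 8.5, 2.9]]
[[0.0, 0.001, -0.036], [35.2, 9.8, 2.9]]
ends [585. 155. 370.] err [0. 0. 0.] rot left 0.0
```

send_rows --deltas '[[[0,0,-0.036],[36.3,-4.4,2.6],0],[[0,0,-0.036],[36.4,-3.1,2.7],0],[[0,0,-0.036],[36.5,-1.8,2.7],0],[[0,0,-0.036],[36.6,-0.5,2.7],0],[[0,0,-0.036],[36.5,0.8,2.7],0],[[0,0,-0.036],[36.5,2.1,2.8],0],[[0,0,-0.036],[36.4,3.4,2.8],0],[[0,0,-0.036],[36.2,4.7,2.8],0]]'

```text
time_s: 4.7
tcp_pos: [0.5639, -0.0032, 0.3786]
tcp_rot: [0.704, 0.71, -0.007, 0.006]
contact_force: [1.2, 0.3, 0.3]
gripper_width: 0.0855
```

```bash
python3 -c "
from h import *
plan([585,155,370],100,n=6)"
```

```text
t 4.70 tcp [563.9  -3.2 378.6] yaw(toolx) 90.44 tilt 1.10 F [1.25 0.29 0.26] T [ 0.042 -0.045 -0.009] w 0.0855
[[-0.001, 0.003, -0.028], [26.4, 3.7, 0.9]]
[[-0.001, 0.003, -0.028], [26.3, 4.5, 1.0]]
[[-0.001, 0.003, -0.028], [26.1, 5.2, 1.1]]
[[-0.001, 0.003, -0.028], [26.0, 5.9, 1.2]]
[[-0.001, 0.003, -0.028], [25.8, 6.6, 1.3]]
[[-0.001, 0.003, -0.028], [25.6, 7.3, 1.4]]
ends [585. 155. 370.] err [0. 0. 0.] rot left 0.0
```

send_rows --deltas '[[[0,0.003,-0.028],[26.4,3.7,0.9],0],[[0,0.003,-0.028],[26.3,4.5,1.0],0],[[0,0.003,-0.028],[26.1,5.2,1.1],0],[[0,0.003,-0.028],[26,5.9,1.2],0],[[0,0.003,-0.028],[20,5,1.3],0],[[0,0.003,-0.02],[10,4,1.4],0],[[0,0,0],[4,0,0],0],[[0,0,0],[0,0,0],0]]'

```text
time_s: 5.5
tcp_pos: [0.5822, 0.138, 0.3689]
tcp_rot: [0.645, 0.764, -0.003, -0.0]
contact_force: [0.6, -0.4, 0.4]
gripper_width: 0.0856
```

```bash
python3 -c "
from h import *
c=snap('wrist','c1'); state()
for t in ('knob','eye','arch','plate','rack'):
    for d in r.landmark_of(t,'wrist')[:3]: print(t,np.round(d['point'],4),d['confidence'],pix(c,d['point']).round(1))
"
```

```text
t 5.55 tcp [582.4 137.3 368.8] yaw(toolx) 99.57 tilt 0.33 F [-0.13 -0.2  -1.1 ] T [0.013 0.006 0.022] w 0.0857
knob [0.4481 0.1698 0.2328] 0.94 [162. 122.]
knob [0.5868 0.2217 0.175 ] 0.85 [340.   87.6]
eye [0.449  0.1757 0.1214] 0.87 [208.3 110.2]
eye [ 0.5024 -0.0291 -0.0032] 0.64 [256.  240.5]
eye [0.5868 0.2231 0.0982] 0.61 [336.9  88.5]
arch [0.5881 0.2186 0.1516] 0.89 [339.5  91.8]
arch [0.4501 0.1691 0.205 ] 0.59 [178.5 121.1]
plate [0.5867 0.2228 0.013 ] 0.92 [334.2  90.5]
plate [0.4505 0.1747 0.0007] 0.78 [236.  108.4]
rack [0.5893 0.2219 0.0028] 0.87 [335.6  91.6]
```

View pics/c1.png

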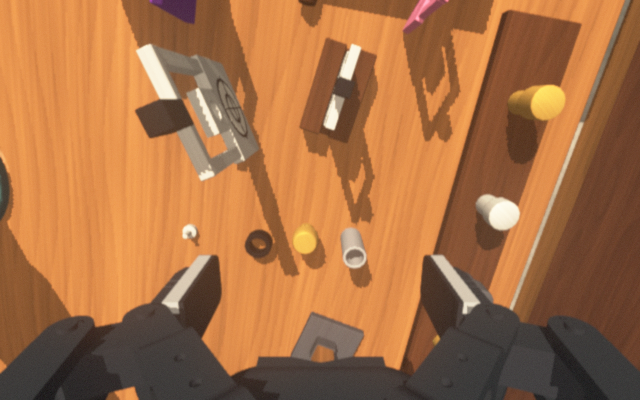

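```bash
python3 -c "
import cv2
i=cv2.imread('pics/c1.png')[30:150,280:400]; cv2.imwrite('pics/c1c.png',cv2.resize(i,None,fx=5,fy=5,interpolation=cv2.INTER_CUBIC))"
```

```text
(no output)
```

View pics/c1c.png

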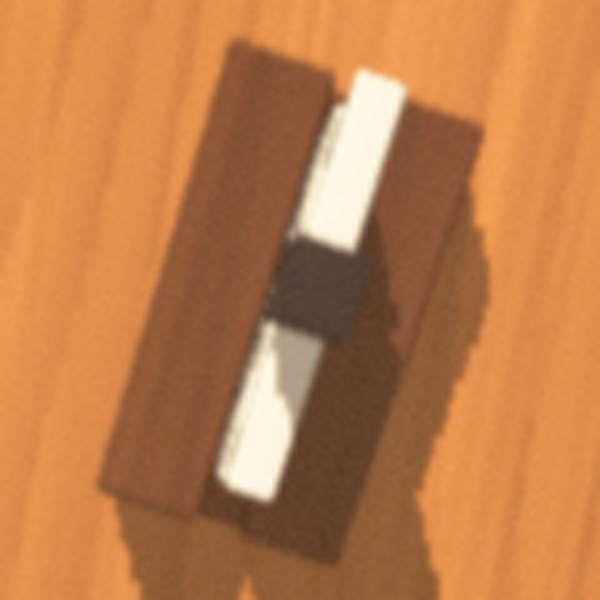

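```bash
cat > m2.py <<'E'
from h import *
c=np.load('pics/c1.npz')
f=lambda u,v,z: ray(c,(280+u/5,30+v/5),z)
for n,a,b in(('bar',f(407,88,.160),f(275,500,.160)),('rackL',f(235,42,.038),f(100,488,.038)),('rackR',f(483,128,.038),f(338,565,.038))):
    d=a-b; print(n,np.degrees(np.arctan2(d[1],d[0])),np.linalg.norm(d),a,b,(a+b)/2)
print('barmid',(f(358,68,.16)+f(407,88,.16)+f(275,500,.16)+f(224,480,.16))/4)
print('knobtop',f(334,288,.188))
print('rack c',sum(f(u,v,.038) for u,v in((235,42),(100,488),(483,128),(338,565)))/4)
E
python3 m2.py
```

```text
bar 82.21251489598298 0.08096868073686503 [0.60094716 0.26131723 0.16      ] [0.58997597 0.18109529 0.16      ] [0.59546156 0.22120626 0.16      ]
rackL 81.58885192766294 0.11751375811105264 [0.56560637 0.28283338 0.038     ] [0.54841698 0.16658361 0.038     ] [0.55701167 0.22470849 0.038     ]
rackR 82.34749754607688 0.11760195774477207 [0.6323035  0.27346623 0.038     ] [0.61664308 0.15691164 0.038     ] [0.62447329 0.21518893 0.038     ]
barmid [0.59026179 0.222226   0.16      ]
knobtop [0.59230469 0.2222427  0.188     ]
rack c [0.59074248 0.21994871 0.038     ]
```

```bash
python3 -c "
from h import *
plan([590,221.5,250],82,n=6)"
```

```text
t 5.80 tcp [582.4 137.4 369.1] yaw(toolx) 99.55 tilt 0.30 F [ 0.13 -0.14 -0.66] T [-0.005 -0.038  0.033] w 0.0851
[[-0.001, 0.001, 0.051], [13.7, 3.7, 19.8]]
[[-0.001, 0.001, 0.051], [13.8, 2.9, 19.8]]
[[-0.001, 0.001, 0.051], [14.0, 2.2, 19.8]]
[[-0.001, 0.001, 0.051], [14.0, 1.5, 19.8]]
[[-0.001, 0.001, 0.051], [14.1, 0.8, 19.8]]
[[-0.001, 0.001, 0.051], [14.1, 0.0, 19.8]]
ends [590.  221.5 250. ] err [0. 0. 0.] rot left 0.0
```

send_rows --deltas '[[[0,0,0.051],[13.7,3.7,19.8],0],[[0,0,0.051],[13.8,2.9,19.8],0],[[0,0,0.051],[14,2.2,19.8],0],[[0,0,0.051],[14,1.5,19.8],0],[[0,0,0.051],[14.1,0.8,19.8],0],[[0,0,0.051],[12,0,12],0],[[0,0,0],[2,0,2],0],[[0,0,0],[0,0,0],0]]'

```text
time_s: 6.6
tcp_pos: [0.5943, 0.2185, 0.2536]
tcp_rot: [0.761, 0.648, -0.001, 0.003]
contact_force: [0.0, -0.0, 0.8]
gripper_width: 0.0854
```

```bash
python3 -c "
from h import *
c=snap('wrist','d1'); o=state()
i=c['image'][:,:,::-1].copy()
cv2.imwrite('pics/d1.png',i)
for t in ('knob','arch'):
    for d in r.landmark_of(t,'wrist')[:3]: print(t,np.round(d['point'],4),d['confidence'],pix(c,d['point']).round(1))
print('tcp pix',pix(c,o['tcp_pos']))
plan([590,221.5,159],82,n=6)
"
```

```text
t 6.65 tcp [594.4 218.3 253.9] yaw(toolx) 80.81 tilt 0.36 F [-0.53  0.27  0.45] T [-0.088 -0.006 -0.002] w 0.0855
knob [0.586  0.2239 0.1763] 0.57 [305.3 203.1]
arch [0.5899 0.2209 0.1533] 0.93 [312.4 196.9]
arch [0.4495 0.1725 0.2069] 0.88 [110.3 323.6]
tcp pix [318.59906955 261.76796711]
t 6.75 tcp [594.9 218.  254.6] yaw(toolx) 80.73 tilt 0.37 F [-0.62 -0.53  0.17] T [-0.028  0.016  0.004] w 0.0851
[[0.001, 0.001, -0.004], [0.5, -1.0, 15.9]]
[[0.001, 0.001, -0.004], [0.5, -1.0, 15.9]]
[[0.001, 0.001, -0.004], [0.5, -0.9, 15.9]]
[[0.001, 0.001, -0.004], [0.5, -0.9, 15.9]]
[[0.001, 0.001, -0.004], [0.5, -0.9, 15.9]]
[[0.001, 0.001, -0.004], [0.5, -0.9, 15.9]]
ends [590.  221.5 159. ] err [0. 0. 0.] rot left 0.0
```

View pics/d1.png

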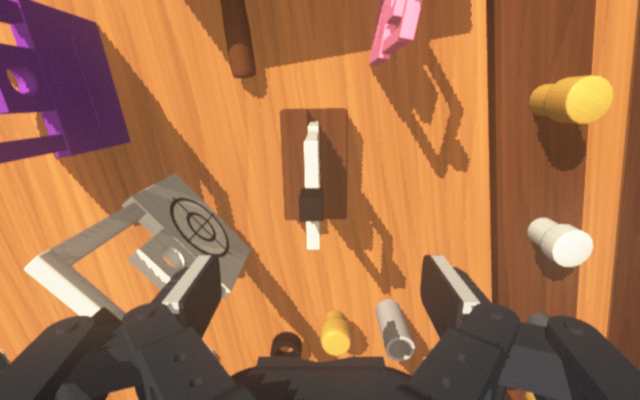

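```bash
python3 -c "
from h import *
c=np.load('pics/c1.npz'); print([ray(c,u,z).round(3) for u,z in(((205,178),.215),((150,45),.215),((185,130),.25),((255,155),.1))])
d=np.load('pics/d1.npz')
print('knobtop',ray(d,(312,198),.188)); print('knob top corners',[ray(d,u,.188).round(4) for u in((301,189),(323,189),(324,208),(301,208))])
a=ray(d,(312.5,248),.160);b=ray(d,(312.5,123),.160);print(a,b,(a+b)/2,np.degrees(np.arctan2(*(b-a)[1::-1])),np.linalg.norm(a-b))
"
```

```text
[array([0.48 , 0.124, 0.215]), array([0.428, 0.227, 0.215]), array([0.473, 0.169, 0.25 ]), array([0.502, 0.131, 0.1  ])]
knobtop [0.59187877 0.2301152  0.188     ]
knob top corners [array([0.586 , 0.2371, 0.188 ]), array([0.5997, 0.2349, 0.188 ]), array([0.5984, 0.2223, 0.188 ]), array([0.5838, 0.2246, 0.188 ])]
[0.58372517 0.18305321 0.16      ] [0.59909051 0.27438484 0.16      ] [0.59140784 0.22871903 0.16      ] 80.45017090807798 0.09261511618355509
```

```bash
python3 -c "
import cv2
i=cv2.imread('pics/d1.png')[100:260,260:370]; cv2.imwrite('pics/d1c.png',cv2.resize(i,None,fx=3.7,fy=3.7,interpolation=cv2.INTER_CUBIC))"
```

```text
(no output)
```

View pics/d1c.png

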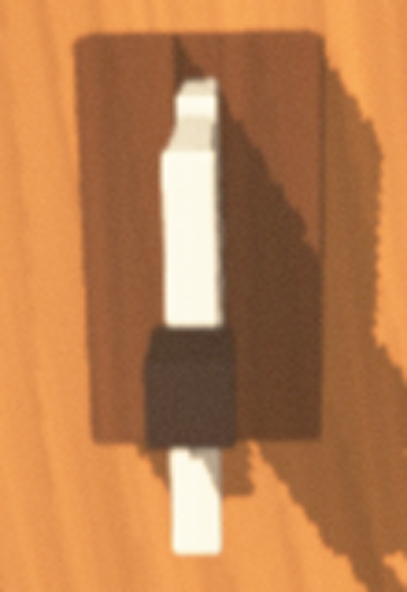

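```bash
python3 -c "
from h import *
d=np.load('pics/d1.npz')
print('knobtop',ray(d,(311.6,209.3),.188))
a=ray(d,(313,249.2),.160);b=ray(d,(311.9,141.1),.160);print(a,b,(a+b)/2,np.degrees(np.arctan2(*(b-a)[1::-1])),np.linalg.norm(a-b))
plan([590.5,221.5,159],81.5,n=6)
"
```

```text
knobtop [0.59036144 0.22266906 0.188     ]
[0.58393471 0.18201367 0.16      ] [0.59665636 0.26241    0.16      ] [0.59029554 0.22221184 0.16      ] 81.00825819517952 0.08139662205859813
t 6.75 tcp [594.9 218.  254.6] yaw(toolx) 80.73 tilt 0.37 F [-0.62 -0.53  0.17] T [-0.028  0.016  0.004] w 0.0851
[[0.001, 0.001, -0.002], [0.5, -0.9, 15.9]]
[[0.001, 0.001, -0.002], [0.5, -0.9, 15.9]]
[[0.001, 0.001, -0.002], [0.5, -0.9, 15.9]]
[[0.001, 0.001, -0.002], [0.5, -0.8, 15.9]]
[[0.001, 0.001, -0.002], [0.5, -0.8, 15.9]]
[[0.001, 0.001, -0.002], [0.5, -0.8, 15.9]]
ends [590.5 221.5 159. ] err [0. 0. 0.] rot left 0.0
```

send_rows --deltas '[[[0,0.002,0],[2,-1.7,10],0],[[0,0.002,-0.002],[1.5,-1.7,10],0],[[0,0.002,-0.002],[0,-1,10],0],[[0,0,0],[0,0,8],0],[[0,0,0],[0,0,6],0],[[0,0,0],[0,0,4],0],[[0,0,0],[0,0,0],0],[[0,0,0],[0,0,0],0]]'

```text
time_s: 7.55
tcp_pos: [0.5918, 0.2199, 0.2033]
tcp_rot: [0.761, 0.648, 0.002, 0.002]
contact_force: [0.2, 0.1, -0.0]
gripper_width: 0.0852
```

```bash
python3 -c "
from h import *
plan([590.3,222,159],81.2,n=6)"
```

```text
t 7.55 tcp [591.8 219.9 203.3] yaw(toolx) 80.85 tilt 0.32 F [ 0.17  0.09 -0.01] T [-0.077 -0.021  0.021] w 0.0852
[[0.001, -0.0, -0.001], [0.3, -0.4, 7.4]]
[[0.001, -0.0, -0.001], [0.3, -0.3, 7.4]]
[[0.001, -0.0, -0.001], [0.3, -0.3, 7.4]]
[[0.001, -0.0, -0.001], [0.3, -0.3, 7.4]]
[[0.001, -0.0, -0.001], [0.3, -0.3, 7.4]]
[[0.001, -0.0, -0.001], [0.3, -0.3, 7.4]]
ends [590.3 222.  159. ] err [0. 0. 0.] rot left 0.0
```

send_rows --deltas '[[[0.003,0,-0.003],[1.5,-1,8],0],[[0.002,0,-0.003],[0.5,-0.5,8],0],[[0,0,0],[0,0,8],0],[[0,0,0],[0,0,8],0],[[0,0,0],[0,0,6],0],[[0,0,0],[0,0,5],0],[[0,0,0],[0,0,1],0],[[0,0,0],[0,0,0],0]]' --force 40

```text
time_s: 8.35
tcp_pos: [0.591, 0.2227, 0.1554]
tcp_rot: [0.759, 0.651, 0.001, -0.0]
contact_force: [-0.2, 0.5, -0.6]
gripper_width: 0.0856
```

```bash
python3 -c "
from h import *
snap('wrist','e1')
plan([590.3,222,159],81.2,n=2)"
```

```text
t 8.40 tcp [591.1 222.7 155.6] yaw(toolx) 81.23 tilt 0.09 F [ 0.14  0.5  -0.51] T [-0.067  0.     0.012] w 0.0855
[[0.0, -0.001, 0.0], [-0.4, -0.3, -1.7]]
[[0.0, -0.001, 0.0], [-0.4, -0.3, -1.7]]
ends [590.3 222.  159. ] err [0. 0. 0.] rot left 0.0
```

View pics/e1.png

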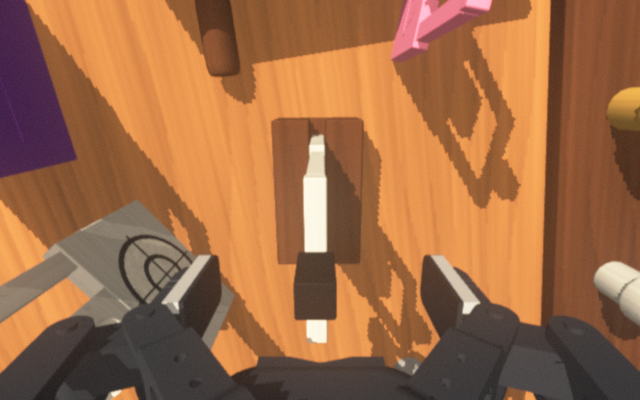

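send_rows --deltas '[[[0,0,0],[-0.4,-0.8,-3],0],[[0,0,0],[0,0,0],0.4],[[0,0,0],[0,0,0],0.7],[[0,0,0],[0,0,0],1],[[0,0,0],[0,0,0],1],[[0,0,0],[0,0,0],1],[[0,0,0],[0,0,0],1],[[0,0,0],[0,0,0],1]]' --force 80

```text
time_s: 9.2
tcp_pos: [0.5905, 0.2229, 0.1606]
tcp_rot: [0.759, 0.651, 0.002, 0.0]
contact_force: [-0.1, -0.2, 0.4]
gripper_width: 0.0146
```

```bash
python3 -c "
from h import *
state()"
```

```text
t 9.20 tcp [590.5 222.9 160.6] yaw(toolx) 81.23 tilt 0.20 F [-0.07 -0.15  0.43] T [0.049 0.052 0.025] w 0.0146
```

send_rows --deltas '[[[0,0,0],[0,0,-4],1],[[0,0,0],[0,0,-8],1],[[0,0,0],[0,0,-14],1],[[0,0,0],[0,0,-18],1],[[0,0,0],[0,0,-20],1],[[0,0,0],[0,0,-20],1],[[0,0,0],[0,0,-15],1],[[0,0,0],[0,0,-8],1]]'

```text
time_s: 10.0
tcp_pos: [0.5886, 0.221, 0.2735]
tcp_rot: [0.759, 0.651, -0.001, -0.0]
contact_force: [0.5, -0.1, -2.8]
gripper_width: 0.0144
```

```bash
python3 -c "
from h import *
state()
for n in('scene','wrist'):
    c=snap(n,'f_'+n)
    for t in('eye','knob'):
        for d in r.landmark_of(t,n)[:4]: print(n,t,np.round(d['point'],4),round(d['confidence'],2))
state()
"
```

```text
t 10.00 tcp [588.6 221.  273.5] yaw(toolx) 81.21 tilt 0.08 F [ 0.45 -0.1  -2.79] T [ 0.005 -0.008  0.062] w 0.0144
scene eye [0.6828 0.3543 0.0866] 0.97
scene eye [0.3804 0.3437 0.12  ] 0.93
scene eye [0.4476 0.1726 0.1228] 0.92
scene eye [0.5887 0.2215 0.2099] 0.78
scene knob [0.6796 0.3579 0.1595] 0.95
scene knob [0.3764 0.3385 0.2271] 0.94
scene knob [0.5896 0.2206 0.2862] 0.65
scene knob [0.4543 0.1754 0.233 ] 0.62
wrist eye [0.3768 0.3449 0.1201] 0.9
wrist eye [0.6824 0.3569 0.0858] 0.57
wrist knob [0.4493 0.1719 0.2351] 0.81
wrist knob [0.5864 0.2205 0.2853] 0.75
t 10.30 tcp [587.4 220.  269.8] yaw(toolx) 81.23 tilt 0.37 F [-0.18 -0.68 -2.59] T [-0.066  0.013 -0.004] w 0.0147
```

View pics/f_wrist.png

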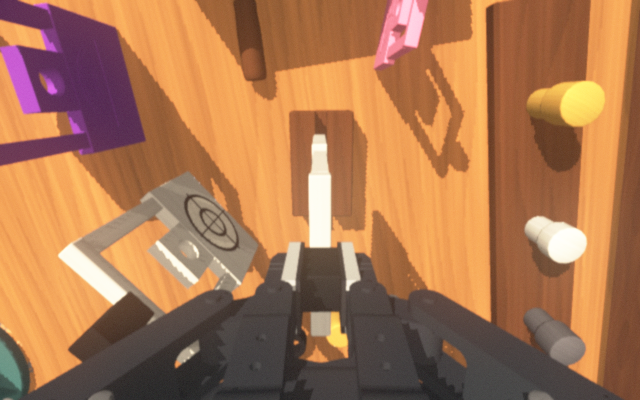

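View pics/f_scene.png

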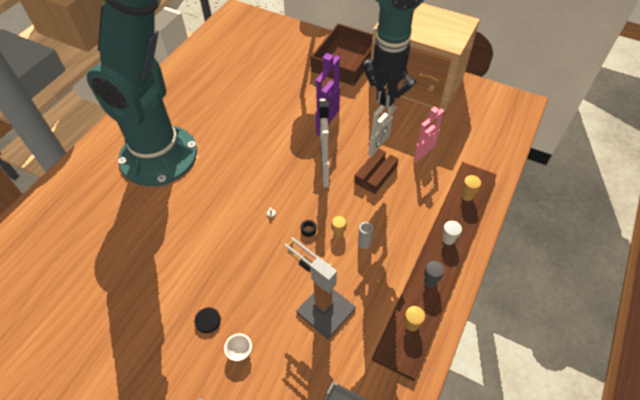

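```bash
python3 -c "
from h import *
plan([575,20,270],79,n=7)"
```

```text
t 10.30 tcp [587.4 220.  269.8] yaw(toolx) 81.23 tilt 0.37 F [-0.18 -0.68 -2.59] T [-0.066  0.013 -0.004] w 0.0147
[[-0.001, 0.0, 0.006], [-28.5, 2.6, 0.1]]
[[-0.001, 0.0, 0.006], [-28.5, 2.8, 0.0]]
[[-0.001, 0.0, 0.006], [-28.5, 2.9, 0.0]]
[[-0.001, 0.0, 0.006], [-28.5, 3.1, 0.0]]
[[-0.001, 0.0, 0.006], [-28.4, 3.2, 0.0]]
[[-0.001, 0.0, 0.006], [-28.4, 3.4, -0.0]]
[[-0.001, 0.0, 0.006], [-28.4, 3.6, -0.0]]
ends [575.  20. 270.] err [0. 0. 0.] rot left 0.0
```

send_rows --deltas '[[[0,0,0.003],[-12,1,0],1],[[0,0,0.005],[-24,2.5,0],1],[[0,0,0.005],[-30,3,0],1],[[0,0,0.005],[-30,3,0],1],[[0,0,0.005],[-30,3,0],1],[[0,0,0.005],[-30,3,0],1],[[0,0,0.005],[-30,3,0],1],[[0,0,0.005],[-28,0,0],1]]'

```text
time_s: 11.1
tcp_pos: [0.5643, -0.0029, 0.2637]
tcp_rot: [0.77, 0.638, -0.008, -0.005]
contact_force: [0.4, -0.2, -2.5]
gripper_width: 0.0147
```

```bash
python3 -c "
from h import *
plan([492,-164,245],76.4,n=7)"
```

```text
t 11.10 tcp [564.3  -2.9 263.7] yaw(toolx) 79.36 tilt 1.10 F [ 0.43 -0.19 -2.46] T [ 0.036 -0.084  0.001] w 0.0147
[[-0.003, 0.001, 0.007], [-24.5, -5.9, 2.9]]
[[-0.003, 0.001, 0.007], [-24.6, -5.7, 2.9]]
[[-0.003, 0.001, 0.007], [-24.6, -5.5, 2.9]]
[[-0.003, 0.001, 0.007], [-24.6, -5.3, 2.8]]
[[-0.003, 0.001, 0.007], [-24.7, -5.2, 2.8]]
[[-0.003, 0.001, 0.007], [-24.7, -5.0, 2.7]]
[[-0.003, 0.001, 0.007], [-24.8, -4.8, 2.7]]
ends [ 492. -164.  245.] err [0. 0. 0.] rot left 0.0
```

send_rows --deltas '[[[-0.003,0,0.007],[-22,-14,2],1],[[-0.003,0,0.007],[-22,-14,2],1],[[-0.003,0,0.007],[-24,-12,2],1],[[-0.003,0,0.007],[-26,-4,3],1],[[-0.003,0,0.007],[-26,0,3],1],[[-0.003,0,0.007],[-24,0,3],1],[[-0.003,0,0.007],[-16,0,3],1],[[0,0,0],[-6,0,1],1]]'

```text
time_s: 11.9
tcp_pos: [0.4734, -0.1747, 0.2413]
tcp_rot: [0.79, 0.613, -0.008, 0.001]
contact_force: [-0.5, 0.2, -3.0]
gripper_width: 0.0147
```

```bash
python3 -c "
from h import *
plan([495,-164.8,236],76.4,n=4)
c=snap('wrist','g1'); snap('scene','g1s')
for n in ('wrist','scene'):
    for t in('eye','knob','peg_mid','flap_pin_mid'):
        for d in r.landmark_of(t,n)[:4]: print(n,t,np.round(d['point'],4),round(d['confidence'],2))
state()
"
```

```text
t 11.90 tcp [ 473.4 -174.7  241.3] yaw(toolx) 75.56 tilt 0.94 F [-0.53  0.22 -2.99] T [-0.    -0.003 -0.008] w 0.0147
[[-0.002, 0.004, -0.004], [3.8, 4.6, 1.2]]
[[-0.002, 0.004, -0.004], [3.7, 4.6, 1.2]]
[[-0.002, 0.004, -0.004], [3.7, 4.7, 1.3]]
[[-0.002, 0.004, -0.004], [3.7, 4.7, 1.3]]
ends [ 495.  -164.8  236. ] err [0. 0. 0.] rot left 0.0
wrist knob [ 0.4712 -0.1759  0.2525] 0.93
wrist peg_mid [ 0.5512 -0.1787  0.1709] 0.81
wrist flap_pin_mid [ 0.5502 -0.1809  0.2056] 0.95
wrist flap_pin_mid [ 0.5533 -0.1791  0.1682] 0.62
scene eye [0.6824 0.3501 0.084 ] 0.92
scene eye [ 0.4711 -0.1755  0.1803] 0.88
scene eye [0.3789 0.3424 0.1219] 0.76
scene eye [0.4493 0.1733 0.123 ] 0.65
scene knob [0.3739 0.3374 0.228 ] 0.97
scene knob [0.6809 0.3591 0.1629] 0.82
scene knob [0.4551 0.1753 0.2334] 0.61
scene knob [ 0.4727 -0.1752  0.2516] 0.6
scene peg_mid [ 0.5507 -0.1777  0.1625] 0.61
scene flap_pin_mid [ 0.5527 -0.1782  0.2011] 0.62
scene flap_pin_mid [ 0.6498  0.0051 -0.0029] 0.39
t 12.40 tcp [ 475.4 -171.5  242.2] yaw(toolx) 75.86 tilt 0.82 F [-0.32  0.76 -2.34] T [ 0.056 -0.002  0.038] w 0.0146
```

View pics/g1.png

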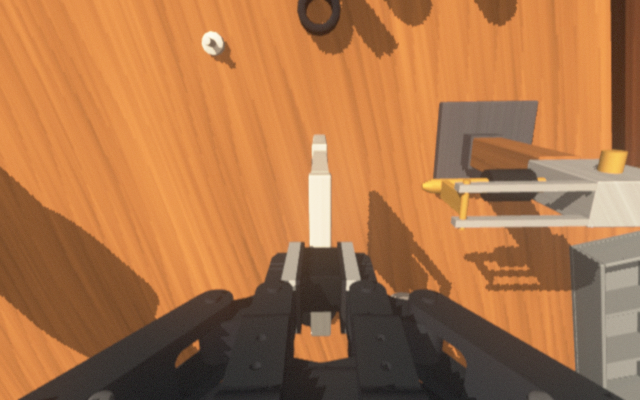

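View pics/g1s.png

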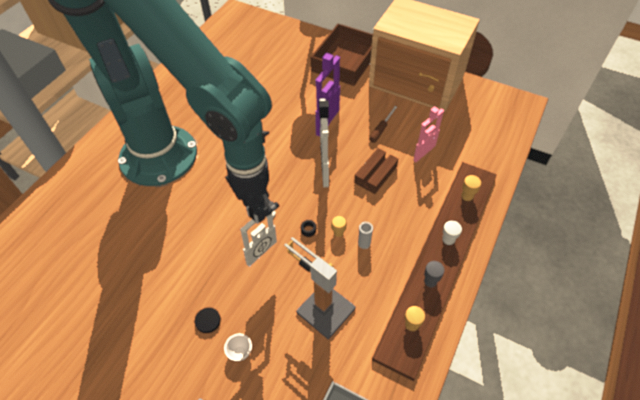

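```bash
python3 -c "
import cv2
i=cv2.imread('pics/g1.png')[140:250,410:570]; cv2.imwrite('pics/g1c.png',cv2.resize(i,None,fx=5,fy=5,interpolation=cv2.INTER_CUBIC))"
```

```text
(no output)
```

View pics/g1c.png

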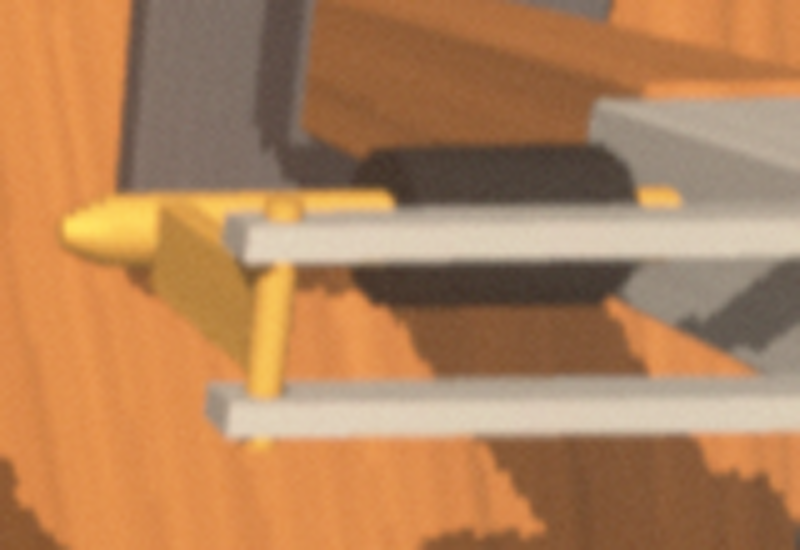

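```bash
python3 -c "
from h import *
b=np.load('pics/b1.npz');g=np.load('pics/g1.npz')
def P(c): return c['camera_matrix']@np.linalg.inv(c['cam_to_world'])[:3]
def tri(u,v):
    X=cv2.triangulatePoints(P(b),P(g),np.array(u,float),np.array(v,float)).ravel(); return X[:3]/X[3]
tip=tri((306.4,73.6),(422.6,186)); pin=tri((317.7,70.6),(464.4,205))
print('tip',tip,'pin',pin); 
for X in(tip,pin): print(pix(b,X),pix(g,X))
print('g tip at .165',ray(g,(422.6,186),.165),'pin at .205',ray(g,(464.4,205),.205))
f=lambda u,v:(410+u/5,140+v/5)
for z,a,c2 in((.209,(247,215),(795,208)),(.209,(230,388),(795,379))):
  A=ray(g,f(*a),z);B=ray(g,f(*c2),z);print(A,B,np.degrees(np.arctan2(*(B-A)[1::-1])))
"
```

```text
tip [ 0.542818   -0.17622248  0.16547376] pin [ 0.55433676 -0.17915983  0.20530434]
[306.51968122  73.48618108] [422.40976246 186.18300547]
[317.65542082  70.64530124] [464.4762836  204.92156173]
g tip at .165 [ 0.54306749 -0.17628735  0.165     ] pin at .205 [ 0.55439463 -0.17932397  0.205     ]
[ 0.55205863 -0.16481377  0.209     ] [ 0.60762208 -0.17823164  0.209     ] -13.576283235954016
[ 0.5476949  -0.18369116  0.209     ] [ 0.60682073 -0.19767616  0.209     ] -13.307565956619122
```

```bash
cat >> h.py <<'E'
TIP=np.array([542.9,-176.3,165.2]); U=np.array([np.cos(np.radians(-13.5)),np.sin(np.radians(-13.5)),0]); V=np.array([-U[1],U[0],0])
HE=62.6
def rel():
    o=r.observe(); M=R.from_quat(o["tcp_rot"]).as_matrix(); e=o["tcp_pos"]*1000+M@np.array([-0.0,0,HE]); d=e-TIP
    print("eye s %.1f lat %.1f z %.1f | F along %.2f lat %.2f z %.2f |tcp z %.1f tool-z %s yaw %.2f t %.2f"%(d@U,d@V,d[2],o["contact_force"]@U,o["contact_force"]@V,o["contact_force"][2],o["tcp_pos"][2]*1000,M[:,2].round(4),np.degrees(np.arctan2(M[1,0],M[0,0])),o["time_s"]))
def goto(s,lat=0,z=0,n=8):
    rel(); M=down(76.5); t=TIP+s*U+lat*V+np.array([0,0,z])-M@np.array([0,0,HE]); plan(t,76.5,n)
E
python3 - <<'E'
from h import *
g=np.load('pics/g1.npz')
i=cv2.imread('pics/g1.png')[120:350,270:370]; cv2.imwrite('pics/g1d.png',cv2.resize(i,None,fx=2.6,fy=2.6,interpolation=cv2.INTER_CUBIC))
for a,b in(((319.5,174),(320.5,335)),):
    A=ray(g,a,.2407);B=ray(g,b,.2407);print(A,B,(A+B)/2,np.linalg.norm(A-B),np.degrees(np.arctan2(*(A-B)[1::-1])))
goto(-45,n=6)
E
```

```text
[ 0.48410564 -0.1349499   0.2407    ] [ 0.46400265 -0.21468658  0.2407    ] [ 0.47405414 -0.17481824  0.2407    ] 0.0822318002563773 75.84964027560831
eye s -67.1 lat -11.9 z 14.4 | F along -0.49 lat 0.67 z -2.34 |tcp z 242.2 tool-z [-0.009  -0.0112 -0.9999] yaw 75.86 t 12.40
t 12.40 tcp [ 475.4 -171.5  242.2] yaw(toolx) 75.86 tilt 0.82 F [-0.32  0.76 -2.34] T [ 0.056 -0.002  0.038] w 0.0146
[[-0.001, 0.002, -0.002], [1.9, 3.6, 2.4]]
[[-0.001, 0.002, -0.002], [1.9, 3.6, 2.4]]
[[-0.001, 0.002, -0.002], [1.9, 3.6, 2.4]]
[[-0.001, 0.002, -0.002], [1.9, 3.6, 2.4]]
[[-0.001, 0.002, -0.002], [1.9, 3.6, 2.4]]
[[-0.001, 0.002, -0.002], [1.9, 3.6, 2.4]]
ends [ 499.1 -165.8  227.8] err [0. 0. 0.] rot left 0.0
```

View pics/g1d.png

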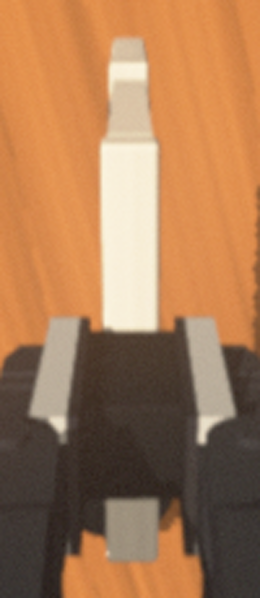

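send_rows --deltas '[[[-0.003,0.006,-0.004],[3,5,3],1],[[-0.003,0.004,-0.004],[3,5,3],1],[[-0.001,0.003,-0.002],[2.5,4,3],1],[[0,0.002,0],[2,4,2.5],1],[[0,0,0],[1,2,2],1],[[0,0,0],[0,1,1],1],[[0,0,0],[0,0,0],1],[[0,0,0],[0,0,0],1]]'

```text
time_s: 13.2
tcp_pos: [0.5014, -0.1639, 0.2259]
tcp_rot: [0.785, 0.62, 0.002, -0.001]
contact_force: [-0.4, 0.1, -2.1]
gripper_width: 0.0147
```

```bash
python3 -c "
from h import *
goto(-15,n=8)"
```

```text
eye s -43.1 lat 2.6 z -1.9 | F along -0.41 lat -0.03 z -2.06 |tcp z 225.9 tool-z [ 0.0023  0.0036 -1.    ] yaw 76.58 t 13.20
t 13.20 tcp [ 501.4 -163.9  225.9] yaw(toolx) 76.58 tilt 0.25 F [-0.4   0.06 -2.06] T [0.012 0.055 0.007] w 0.0147
[[0.0, -0.001, 0.0], [-0.3, 3.5, -0.2]]
[[0.0, -0.001, 0.0], [-0.3, 3.5, -0.2]]
[[0.0, -0.001, 0.0], [-0.3, 3.5, -0.2]]
[[0.0, -0.001, 0.0], [-0.3, 3.5, -0.2]]
[[0.0, -0.001, 0.0], [-0.3, 3.5, -0.2]]
[[0.0, -0.001, 0.0], [-0.3, 3.5, -0.2]]
[[0.0, -0.001, 0.0], [-0.3, 3.5, -0.2]]
[[0.0, -0.001, 0.0], [-0.3, 3.5, -0.2]]
ends [ 528.3 -172.8  227.8] err [0. 0. 0.] rot left 0.0
```

send_rows --deltas '[[[0,-0.002,0],[-1,3,-1],1],[[0,-0.002,0],[-1,4,-0.7],1],[[0,0,0],[-0.5,4,-0.3],1],[[0,0,0],[0,4,0],1],[[0,0,0],[0,4,0],1],[[0,0,0],[0,2,0],1],[[0,0,0],[0,0,0],1],[[0,0,0],[0,0,0],1]]'

```text
time_s: 14.0
tcp_pos: [0.5233, -0.1725, 0.2285]
tcp_rot: [0.785, 0.619, 0.0, 0.001]
contact_force: [0.0, -0.0, -3.0]
gripper_width: 0.0145
```

```bash
python3 -c "
from h import *
goto(-2,n=4)
c=snap('wrist','h1');cv2.imwrite('pics/h1c.png',cv2.resize(cv2.imread('pics/h1.png')[90:250,280:480],None,fx=4,fy=3.7)); snap('scene','h1s')
cv2.imwrite('pics/h1sc.png',cv2.resize(cv2.imread('pics/h1s.png')[180:300,230:370],None,fx=5,fy=5,interpolation=cv2.INTER_CUBIC)); rel()
"
```

```text
eye s -19.8 lat -0.9 z 0.7 | F along 0.02 lat -0.03 z -2.96 |tcp z 228.5 tool-z [ 0.0022 -0.0012 -1.    ] yaw 76.53 t 14.00
t 14.00 tcp [ 523.3 -172.5  228.5] yaw(toolx) 76.53 tilt 0.14 F [ 0.01 -0.03 -2.96] T [-0.016  0.059  0.012] w 0.0145
[[0.001, 0.0, 0.0], [0.2, 4.5, 0.2]]
[[0.001, 0.0, 0.0], [0.2, 4.5, 0.2]]
[[0.001, 0.0, 0.0], [0.2, 4.5, 0.2]]
[[0.001, 0.0, 0.0], [0.2, 4.5, 0.2]]
ends [ 541.  -175.8  227.8] err [0. 0. 0.] rot left 0.0
eye s -20.0 lat -0.9 z 0.8 | F along -0.42 lat 0.08 z -3.05 |tcp z 228.6 tool-z [ 0.0022 -0.0013 -1.    ] yaw 76.53 t 14.10
```

View pics/h1c.png

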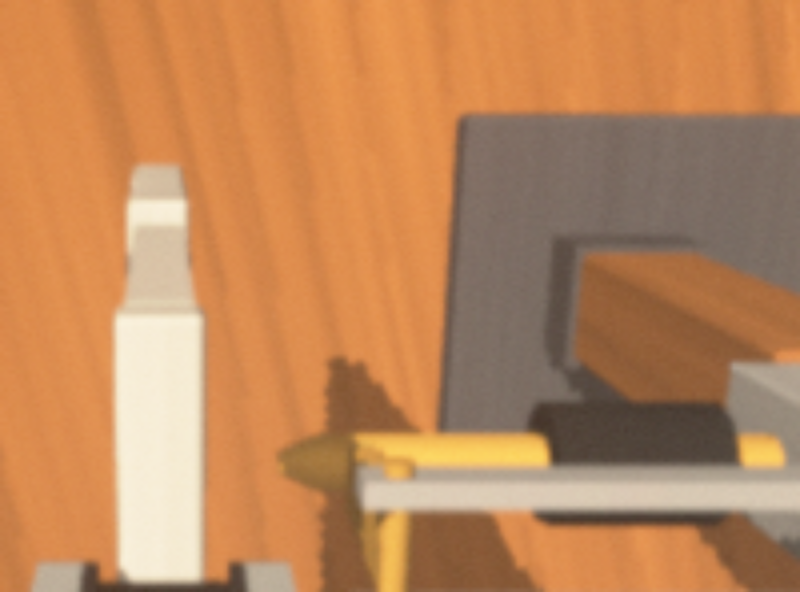

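View pics/h1sc.png

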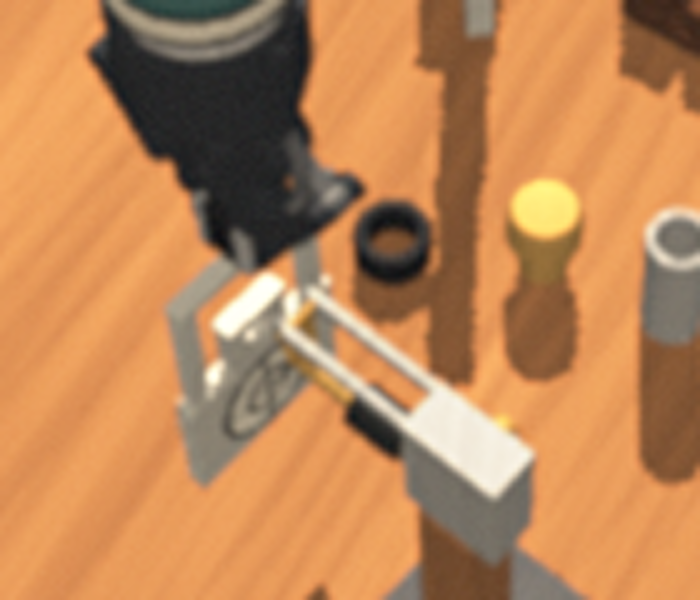

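send_rows --deltas '[[[0,0,0],[0.6,2,0.4],1],[[0,0,0],[0.4,3,0.3],1],[[0,0,0],[0,3,0],1],[[0,0,0],[0,3,0],1],[[0,0,0],[0,3,0],1],[[0,0,0],[0,2,0],1],[[0,0,0],[0,1,0],1],[[0,0,0],[0,0,0],1]]'

```text
time_s: 14.9
tcp_pos: [0.5414, -0.1756, 0.2277]
tcp_rot: [0.785, 0.619, 0.0, 0.001]
contact_force: [0.4, -1.0, -2.3]
gripper_width: 0.0145
```

```bash
python3 -c "
from h import *
h=np.load('pics/h1.npz'); print(ray(h,(350,214.3),.165))
rel()"
```

```text
[ 0.54305208 -0.17595574  0.165     ]
eye s -1.5 lat 0.2 z -0.1 | F along 0.61 lat -0.86 z -2.31 |tcp z 227.7 tool-z [ 0.0021 -0.0013 -1.    ] yaw 76.54 t 14.90
```

send_rows --deltas '[[[0,0,0],[0,2,0],1],[[0,0,0],[0,2,0],1],[[0,0,0],[0,2,0],1],[[0,0,0],[0,2,0],1],[[0,0,0],[0,2,0],1],[[0,0,0],[0,2,0],1],[[0,0,0],[0,1,0],1],[[0,0,0],[0,0,0],1]]'

```text
time_s: 15.7
tcp_pos: [0.5547, -0.1789, 0.2276]
tcp_rot: [0.785, 0.619, 0.0, 0.001]
contact_force: [-0.5, -0.2, -3.1]
gripper_width: 0.0145
```

```bash
python3 -c "
from h import *
rel()
c=snap('wrist','i1');cv2.imwrite('pics/i1c.png',cv2.resize(cv2.imread('pics/i1.png')[90:250,280:480],None,fx=4,fy=3.7));rel()"
```

```text
eye s 12.2 lat 0.2 z -0.2 | F along -0.40 lat -0.30 z -3.13 |tcp z 227.6 tool-z [ 0.0013 -0.0012 -1.    ] yaw 76.53 t 15.70
eye s 12.1 lat 0.1 z -0.2 | F along -0.15 lat 0.25 z -1.78 |tcp z 227.6 tool-z [ 0.0012 -0.0012 -1.    ] yaw 76.53 t 15.75
```

View pics/i1c.png

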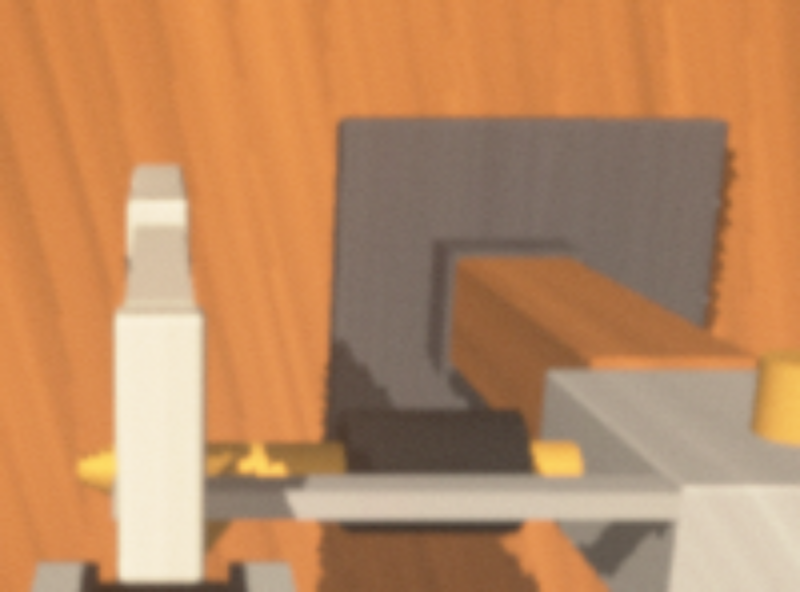

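send_rows --deltas '[[[0,0,0],[0,2,0],1],[[0,0,0],[0,3,0],1],[[0,0,0],[0,3,0],1],[[0,0,0],[0,3,0],1],[[0,0,0],[0,3,0],1],[[0,0,0],[0,2,0],1],[[0,0,0],[0,2,0],1],[[0,0,0],[0,0,0],1]]'

```text
time_s: 16.55
tcp_pos: [0.5736, -0.1835, 0.2274]
tcp_rot: [0.785, 0.619, -0.0, 0.001]
contact_force: [0.9, -0.5, -2.6]
gripper_width: 0.0144
```

```bash
python3 -c "
from h import *
rel()"
```

```text
eye s 31.6 lat 0.1 z -0.4 | F along 0.97 lat -0.33 z -2.58 |tcp z 227.4 tool-z [ 8.0e-04 -1.1e-03 -1.0e+00] yaw 76.53 t 16.55
```

send_rows --deltas '[[[0,0,0],[0,2,0],1],[[0,0,0],[0,2,0],1],[[0,0,0],[0,1.5,0],1],[[0,0,0],[0,1,0],1],[[0,0,0],[0,1,0],1],[[0,0,0],[0,1,0],1],[[0,0,0],[0,0,0],1],[[0,0,0],[0,0,0],1]]'

```text
time_s: 17.35
tcp_pos: [0.5787, -0.1848, 0.2265]
tcp_rot: [0.785, 0.619, -0.003, -0.002]
contact_force: [-0.9, 0.9, -2.3]
gripper_width: 0.0146
```

```bash
python3 -c "
from h import *
rel()
c=snap('wrist','j1');cv2.imwrite('pics/j1c.png',cv2.resize(cv2.imread('pics/j1.png')[150:290,250:450],None,fx=4,fy=4));rel()
snap('scene','j1s');cv2.imwrite('pics/j1sc.png',cv2.resize(cv2.imread('pics/j1s.png')[200:300,250:370],None,fx=5,fy=5,interpolation=cv2.INTER_CUBIC)); rel()"
```

```text
eye s 36.3 lat -0.1 z -1.3 | F along -1.06 lat 0.70 z -2.26 |tcp z 226.5 tool-z [-7.9e-03  1.0e-04 -1.0e+00] yaw 76.51 t 17.35
eye s 36.3 lat -0.0 z -1.3 | F along -1.92 lat 0.08 z -2.13 |tcp z 226.5 tool-z [-7.8e-03  1.0e-04 -1.0e+00] yaw 76.52 t 17.40
eye s 36.4 lat -0.0 z -1.2 | F along -1.56 lat 0.60 z -2.02 |tcp z 226.5 tool-z [-7.8e-03  1.0e-04 -1.0e+00] yaw 76.51 t 17.45
```

View pics/j1c.png

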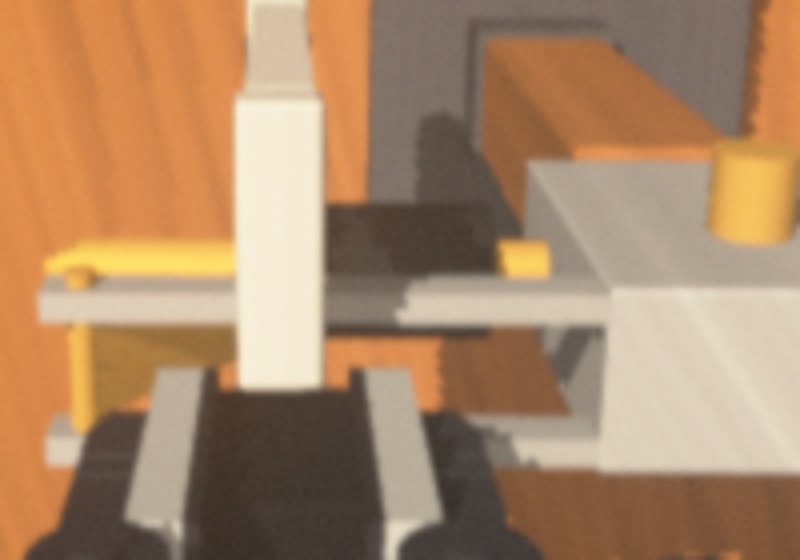

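View pics/j1sc.png

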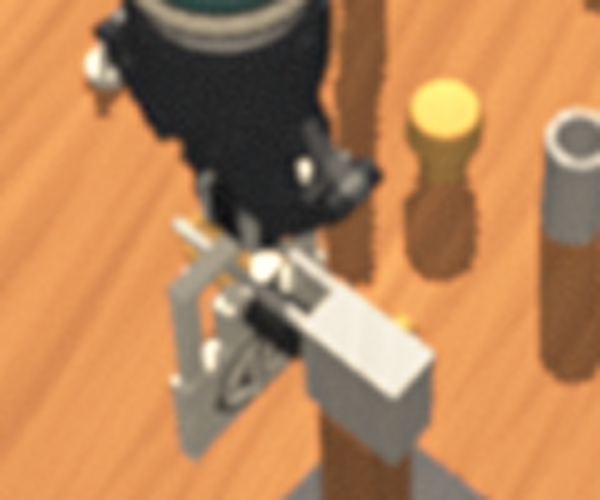

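send_rows --deltas '[[[0,0,0],[0,2,-0.5],1],[[0,0,0],[0,2,-0.5],1],[[0,0,0],[0,2,0],1],[[0,0,0],[0,2,0],1],[[0,0,0],[0,2,0],1],[[0,0,0],[0,2,0],1],[[0,0,0],[0,2,0],1],[[0,0,0],[0,2,0],1]]'

```text
time_s: 18.25
tcp_pos: [0.5886, -0.1872, 0.2264]
tcp_rot: [0.785, 0.619, -0.009, -0.009]
contact_force: [-5.7, 1.7, 2.0]
gripper_width: 0.0147
```

```bash
python3 -c "
from h import *
rel()
c=snap('wrist','k1');cv2.imwrite('pics/k1c.png',cv2.resize(cv2.imread('pics/k1.png')[150:290,250:450],None,fx=4,fy=4));rel()"
```

```text
eye s 45.5 lat -0.1 z -1.4 | F along -5.94 lat 0.35 z 1.96 |tcp z 226.4 tool-z [-0.0246  0.0027 -0.9997] yaw 76.49 t 18.25
eye s 45.5 lat -0.1 z -1.4 | F along -6.62 lat 0.41 z 1.81 |tcp z 226.3 tool-z [-0.0249  0.0028 -0.9997] yaw 76.49 t 18.30
```

View pics/k1c.png

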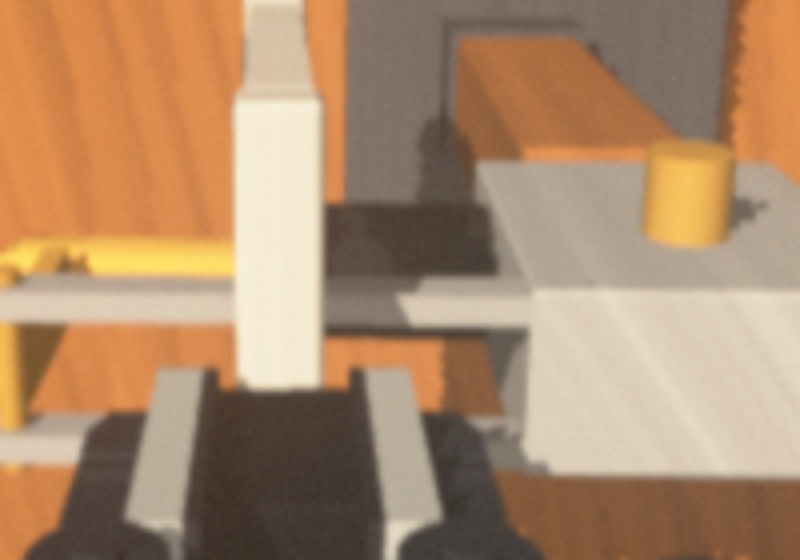

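```bash
python3 -c "
from h import *
goto(22,n=8)"
```

```text
eye s 45.5 lat -0.1 z -1.4 | F along -6.62 lat 0.41 z 1.81 |tcp z 226.3 tool-z [-0.0249  0.0028 -0.9997] yaw 76.49 t 18.30
t 18.30 tcp [ 588.7 -187.2  226.3] yaw(toolx) 76.49 tilt 1.43 F [-6.34  1.95  1.81] T [ 0.502  1.822 -0.018] w 0.0145
[[-0.003, 0.0, -0.0], [-0.0, -3.1, -0.1]]
[[-0.003, 0.0, -0.0], [-0.0, -3.1, -0.1]]
[[-0.003, 0.0, -0.0], [-0.0, -3.1, -0.1]]
[[-0.003, 0.0, -0.0], [-0.0, -3.1, -0.1]]
[[-0.003, 0.0, -0.0], [-0.0, -3.1, -0.1]]
[[-0.003, 0.0, -0.0], [-0.0, -3.1, -0.2]]
[[-0.003, 0.0, -0.0], [-0.0, -3.1, -0.2]]
[[-0.003, 0.0, -0.0], [-0.0, -3.1, -0.2]]
ends [ 564.3 -181.4  227.8] err [0. 0. 0.] rot left 0.0
```

send_rows --deltas '[[[-0.004,0,0],[0,-2,0],1],[[-0.004,0,0],[0,-2,0],1],[[-0.004,0,0],[0,-3,-0.3],1],[[-0.004,0,0],[0,-3,-0.3],1],[[-0.004,0,0],[0,-3,-0.3],1],[[-0.003,0,0],[0,-3,-0.3],1],[[-0.002,0,0],[0,-2,0],1],[[0,0,0],[0,0,0],1]]'

```text
time_s: 19.1
tcp_pos: [0.5757, -0.1841, 0.2294]
tcp_rot: [0.785, 0.619, 0.004, 0.007]
contact_force: [0.6, -0.5, -2.8]
gripper_width: 0.0142
```

```bash
python3 -c "
from h import *
rel()
c=snap('wrist','l1');cv2.imwrite('pics/l1c.png',cv2.resize(cv2.imread('pics/l1.png')[150:290,250:450],None,fx=4,fy=4));rel()"
```

```text
eye s 34.7 lat -0.0 z 1.6 | F along 0.65 lat -0.34 z -2.84 |tcp z 229.4 tool-z [ 0.0153 -0.0059 -0.9999] yaw 76.51 t 19.10
eye s 35.0 lat 0.0 z 1.7 | F along -0.50 lat -0.03 z -2.97 |tcp z 229.5 tool-z [ 0.0157 -0.0059 -0.9999] yaw 76.51 t 19.15
```

View pics/l1c.png

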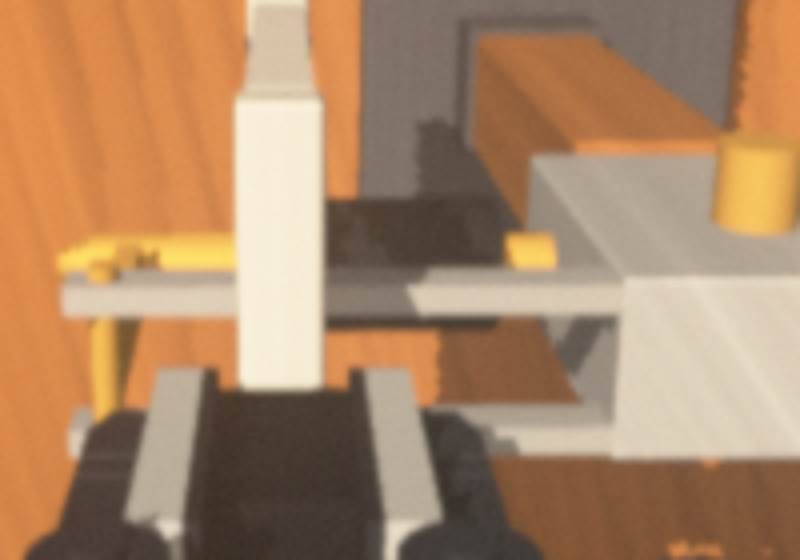

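send_rows --deltas '[[[0.004,0,0],[0,-2,0.5],1],[[0.004,0,0],[0,-2,0.5],1],[[0.004,0,0],[0,-2,0.5],1],[[0.003,0,0],[0,-2,0.3],1],[[0,0,0],[0,-2,0],1],[[0,0,0],[0,-2,0],1],[[0,0,0],[0,-1,0],1],[[0,0,0],[0,0,0],1]]'

```text
time_s: 19.95
tcp_pos: [0.5633, -0.181, 0.2275]
tcp_rot: [0.785, 0.619, -0.0, 0.001]
contact_force: [-0.1, -0.6, -3.0]
gripper_width: 0.0149
```

```bash
python3 -c "
from h import *
rel();goto(18,n=4)"
```

```text
eye s 21.0 lat 0.1 z -0.3 | F along 0.05 lat -0.64 z -3.02 |tcp z 227.5 tool-z [ 0.0016 -0.0022 -1.    ] yaw 76.52 t 19.95
eye s 21.0 lat 0.1 z -0.3 | F along 0.05 lat -0.64 z -3.02 |tcp z 227.5 tool-z [ 0.0016 -0.0022 -1.    ] yaw 76.52 t 19.95
t 19.95 tcp [ 563.3 -181.   227.5] yaw(toolx) 76.52 tilt 0.16 F [-0.1  -0.63 -3.02] T [ 0.021 -0.001  0.006] w 0.0149
[[0.001, 0.0, 0.0], [-0.1, -0.7, -0.1]]
[[0.001, 0.0, 0.0], [-0.1, -0.7, -0.1]]
[[0.001, 0.0, 0.0], [-0.1, -0.7, -0.1]]
[[0.001, 0.0, 0.0], [-0.1, -0.7, -0.1]]
ends [ 560.4 -180.5  227.8] err [0. 0. 0.] rot left 0.0
```

send_rows --deltas '[[[0,0,0],[0,-1.5,0],1],[[0,0,0],[0,-1.5,0],1],[[0,0,0],[0,-1.5,0],1],[[0,0,0],[0,-1.5,0],1],[[0,0,0],[0,-1.5,0],1],[[0,0,0],[0,-1,0],1],[[0,0,0],[0,-1,0],1],[[0,0,0],[0,-1,0],1]]'

```text
time_s: 20.75
tcp_pos: [0.5551, -0.1789, 0.228]
tcp_rot: [0.785, 0.619, 0.002, 0.004]
contact_force: [3.8, 0.6, -6.3]
gripper_width: 0.0147
```

```bash
python3 -c "
from h import *
rel();c=snap('wrist','n1');cv2.imwrite('pics/n1c.png',cv2.resize(cv2.imread('pics/n1.png')[150:290,250:450],None,fx=4,fy=4));rel()"
```

```text
eye s 13.0 lat 0.2 z 0.2 | F along 3.53 lat 1.50 z -6.32 |tcp z 228.0 tool-z [ 0.0085 -0.0031 -1.    ] yaw 76.53 t 20.75
eye s 13.0 lat 0.2 z 0.2 | F along 2.59 lat -0.49 z -6.07 |tcp z 228.0 tool-z [ 0.0086 -0.0031 -1.    ] yaw 76.53 t 20.80
```

View pics/n1c.png

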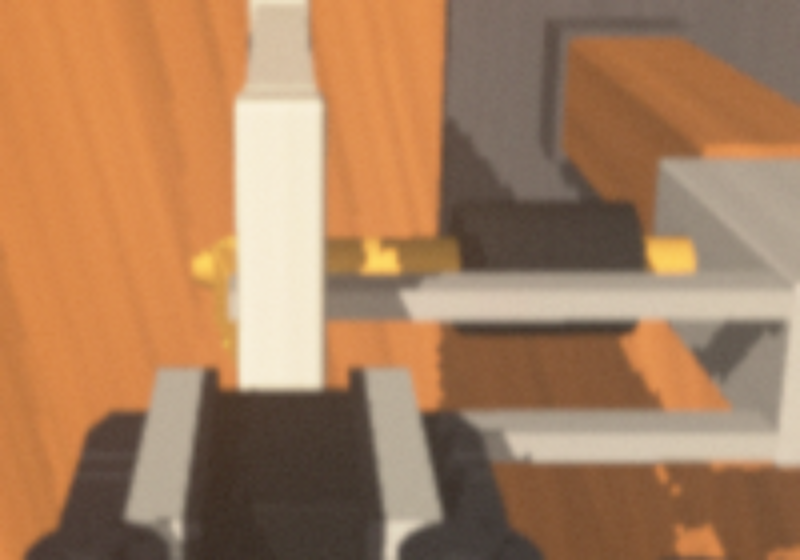

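send_rows --deltas '[[[0,0,0],[0,-1.2,0.3],1],[[0,0,0],[0,-1.2,0.2],1],[[0,0,0],[0,-1.2,0.2],1],[[0,0,0],[0,-1.2,0.1],1],[[0,0,0],[0,-1.2,0],1],[[0,0,0],[0,-1.2,0],1],[[0,0,0],[0,-1.2,0],1],[[0,0,0],[0,-1.2,0],1]]'

```text
time_s: 21.6
tcp_pos: [0.5539, -0.1787, 0.2282]
tcp_rot: [0.785, 0.619, 0.01, 0.011]
contact_force: [4.7, -1.9, -7.2]
gripper_width: 0.0145
```

```bash
python3 -c "
from h import *
rel();c=snap('wrist','o1');rel();cv2.imwrite('pics/o1c.png',cv2.resize(cv2.imread('pics/o1.png')[150:290,250:450],None,fx=4,fy=4));rel()"
```

```text
eye s 13.1 lat 0.3 z 0.5 | F along 5.04 lat -0.74 z -7.24 |tcp z 228.2 tool-z [ 0.0288 -0.0058 -0.9996] yaw 76.55 t 21.60
eye s 13.0 lat 0.2 z 0.5 | F along 6.44 lat -0.39 z -7.91 |tcp z 228.2 tool-z [ 0.029  -0.0059 -0.9996] yaw 76.55 t 21.65
eye s 13.0 lat 0.2 z 0.5 | F along 6.44 lat -0.39 z -7.91 |tcp z 228.2 tool-z [ 0.029  -0.0059 -0.9996] yaw 76.55 t 21.65
```

View pics/o1c.png

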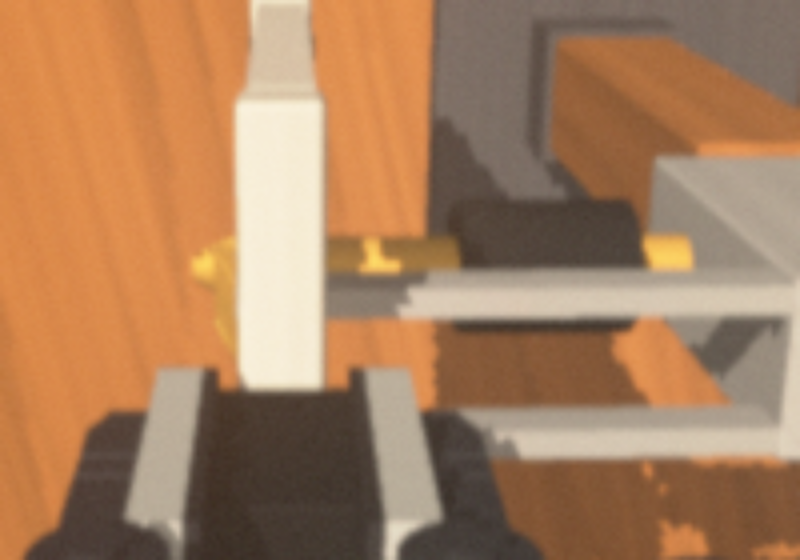

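send_rows --deltas '[[[0.004,0,0],[0,1,0],1],[[0.005,0,0],[0,2,0.3],1],[[0.005,0,0],[0,2,0.3],1],[[0.005,0,0],[0,2,0.2],1],[[0.003,0,0],[0,2,0.2],1],[[0,0,0],[0,2,0],1],[[0,0,0],[0,1,0],1],[[0,0,0],[0,0,0],1]]'

```text
time_s: 22.45
tcp_pos: [0.5599, -0.1801, 0.2259]
tcp_rot: [0.785, 0.619, -0.003, -0.004]
contact_force: [-1.1, 0.4, -1.7]
gripper_width: 0.0148
```

```bash
python3 -c "
from h import *
goto(26,0,-3,n=8)"
```

```text
eye s 16.8 lat 0.3 z -1.9 | F along -1.17 lat 0.17 z -1.65 |tcp z 225.9 tool-z [-0.0096  0.0021 -1.    ] yaw 76.53 t 22.45
t 22.45 tcp [ 559.9 -180.1  225.9] yaw(toolx) 76.53 tilt 0.57 F [-1.1   0.44 -1.65] T [-0.02   0.007  0.009] w 0.0148
[[-0.001, 0.0, 0.0], [-0.0, 1.1, 0.1]]
[[-0.001, 0.0, 0.0], [-0.0, 1.1, 0.1]]
[[-0.001, 0.0, 0.0], [-0.0, 1.1, 0.1]]
[[-0.001, 0.0, 0.0], [-0.0, 1.1, 0.1]]
[[-0.001, 0.0, 0.0], [-0.0, 1.1, 0.1]]
[[-0.001, 0.0, 0.0], [-0.0, 1.1, 0.1]]
[[-0.001, 0.0, 0.0], [-0.0, 1.1, 0.1]]
[[-0.001, 0.0, 0.0], [-0.0, 1.1, 0.1]]
ends [ 568.2 -182.4  224.8] err [0. 0. 0.] rot left 0.0
```

send_rows --deltas '[[[-0.002,0,0],[0,1.5,0],1],[[-0.003,0,0],[0,2,0],1],[[-0.002,0,0],[0,2,0],1],[[-0.002,0,0],[0,2,0],1],[[0,0,0],[0,1.5,0.2],1],[[0,0,0],[0,0,0.3],1],[[0,0,0],[0,0,0.3],1],[[0,0,0],[0,0,0],1]]'

```text
time_s: 23.25
tcp_pos: [0.569, -0.1823, 0.2249]
tcp_rot: [0.785, 0.619, -0.0, -0.0]
contact_force: [0.7, -0.0, -3.3]
gripper_width: 0.0143
```

```bash
python3 -c "
from h import *
goto(26,0,-3,n=8);snap('scene','p1s');rel()
i=cv2.imread('pics/p1s.png')[190:310,240:380];cv2.imwrite('pics/p1sc.png',cv2.resize(i,None,fx=5,fy=5,interpolation=cv2.INTER_CUBIC))"
```

```text
eye s 26.7 lat 0.2 z -2.9 | F along 0.68 lat 0.13 z -3.33 |tcp z 224.9 tool-z [-9.e-04 -2.e-04 -1.e+00] yaw 76.53 t 23.25
t 23.25 tcp [ 569.  -182.3  224.9] yaw(toolx) 76.53 tilt 0.05 F [ 0.69 -0.03 -3.33] T [-0.005  0.001 -0.05 ] w 0.0143
[[-0.0, 0.0, 0.0], [-0.0, -0.1, 0.0]]
[[-0.0, 0.0, 0.0], [-0.0, -0.1, 0.0]]
[[-0.0, 0.0, 0.0], [-0.0, -0.1, 0.0]]
[[-0.0, 0.0, 0.0], [-0.0, -0.1, 0.0]]
[[-0.0, 0.0, 0.0], [-0.0, -0.1, 0.0]]
[[-0.0, 0.0, 0.0], [-0.0, -0.1, 0.0]]
[[-0.0, 0.0, 0.0], [-0.0, -0.1, 0.0]]
[[-0.0, 0.0, 0.0], [-0.0, -0.1, 0.0]]
ends [ 568.2 -182.4  224.8] err [0. 0. 0.] rot left 0.0
eye s 26.7 lat 0.2 z -2.9 | F along 0.16 lat 0.25 z -3.83 |tcp z 224.9 tool-z [-9.e-04 -2.e-04 -1.e+00] yaw 76.53 t 23.30
```

View pics/p1sc.png

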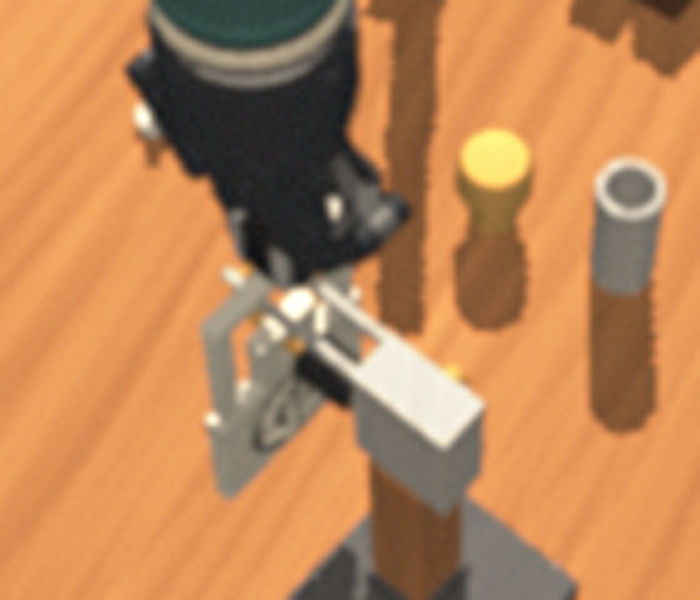

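send_rows --deltas '[[[0,0,0],[0,0,0.5],1],[[0,0,0],[0,0,0.5],1],[[0,0,0],[0,0,0.5],1],[[0,0,0],[0,0,0.5],1],[[0,0,0],[0,0,0.5],1],[[0,0,0],[0,0,0.4],1],[[0,0,0],[0,0,0.4],1],[[0,0,0],[0,0,0.4],1]]'

```text
time_s: 24.1
tcp_pos: [0.5692, -0.1823, 0.2243]
tcp_rot: [0.785, 0.619, -0.001, 0.001]
contact_force: [-2.4, 1.7, 5.2]
gripper_width: 0.0144
```

```bash
python3 -c "
from h import *
rel();snap('top','q1t');rel()"
```

```text
eye s 26.9 lat 0.2 z -3.5 | F along -2.74 lat 1.05 z 5.16 |tcp z 224.3 tool-z [-5.0e-04 -1.7e-03 -1.0e+00] yaw 76.51 t 24.10
eye s 26.9 lat 0.2 z -3.5 | F along -2.29 lat -0.69 z 4.76 |tcp z 224.3 tool-z [-5.0e-04 -1.8e-03 -1.0e+00] yaw 76.52 t 24.15
```

send_rows --deltas '[[[0,0,0],[0,0,-0.1],1],[[0,0,0],[0,0,0],1],[[0,0,0],[0,0,0],1],[[0,0,0],[0,0,0],0.9],[[0,0,0],[0,0,0],0.75],[[0,0,0],[0,0,0],0.65],[[0,0,0],[0,0,0],0.55],[[0,0,0],[0,0,0],0.5]]' --force 30

```text
time_s: 24.95
tcp_pos: [0.5707, -0.1825, 0.2235]
tcp_rot: [0.785, 0.619, 0.001, 0.002]
contact_force: [0.2, 0.6, 0.1]
gripper_width: 0.0427
```

```bash
python3 -c "
from h import *
rel();state();c=snap('wrist','s1');rel()"
```

```text
eye s 28.6 lat 0.4 z -4.3 | F along 0.02 lat 0.58 z 0.07 |tcp z 223.5 tool-z [ 0.003  -0.0015 -1.    ] yaw 76.53 t 24.95
t 24.95 tcp [ 570.7 -182.5  223.5] yaw(toolx) 76.53 tilt 0.19 F [0.16 0.56 0.07] T [0.024 0.029 0.053] w 0.0427
eye s 28.6 lat 0.4 z -4.3 | F along 0.11 lat 0.64 z 0.01 |tcp z 223.5 tool-z [ 0.0029 -0.0015 -1.    ] yaw 76.52 t 25.00
```

View pics/s1.png

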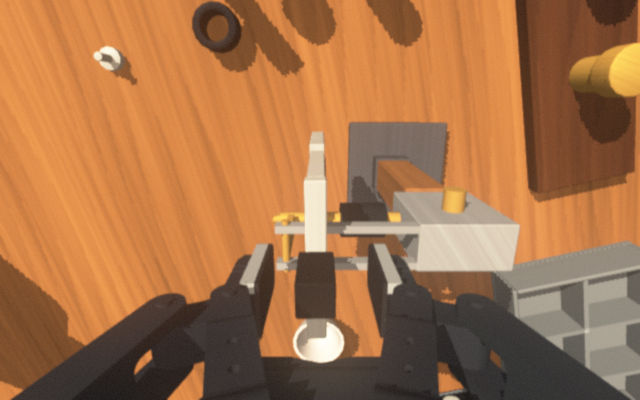

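send_rows --deltas '[[[0,0,0],[0,0,-4],0.5],[[0,0,0],[0,0,-8],0.5],[[0,0,0],[0,0,-14],0.5],[[0,0,0],[0,0,-20],0.5],[[0,0,0],[0,0,-25],0.5],[[0,0,0],[0,0,-25],0.5],[[0,0,0],[0,0,-20],0.5],[[0,0,0],[0,0,-5],0.5]]'

```text
time_s: 25.8
tcp_pos: [0.5709, -0.1818, 0.355]
tcp_rot: [0.785, 0.62, 0.002, 0.003]
contact_force: [0.3, 0.5, 0.2]
gripper_width: 0.0428
```

send_rows --deltas '[[[0,0,0],[-5,-5,0],0.5],[[0,0,0],[-15,-15,0],0.5],[[0,0,0],[-20,-20,0],0.5],[[0,0,0],[-15,-15,0],0.5],[[0,0,0],[-5,-5,0],0.5],[[0,0,0],[0,0,0],0.5],[[0,0,0],[0,0,0],0.5],[[0,0,0],[0,0,0],0.5]]'

```text
time_s: 26.6
tcp_pos: [0.4937, -0.2263, 0.3519]
tcp_rot: [0.784, 0.621, 0.001, 0.001]
contact_force: [-0.5, 0.1, -0.8]
gripper_width: 0.0429
```

```bash
python3 -c "
from h import *
state();c=snap('wrist','t1');snap('scene','t1s')
for n in('wrist','scene'):
  for t in('eye','knob','plate'):
    for d in r.landmark_of(t,n)[:5]:
      p=np.array(d['point'])*1000
      if p[1]<0:
        e=p-TIP; print(n,t,p.round(1),'s %.1f lat %.1f z %.1f'%(e@U,e@V,e[2]),round(d['confidence'],2))
for n in ('eyepiece','eyecup','sight_tube','thumbscrew','driver','screw_cup','lens_cap'): print(n,[np.round(d['point'],3).tolist() for d in r.landmark_of(n,'scene')[:1]])
cv2.imwrite('pics/t1c.png',cv2.resize(cv2.imread('pics/t1.png')[60:280,240:520],None,fx=2.7,fy=2.7,interpolation=cv2.INTER_CUBIC))
cv2.imwrite('pics/t1sc.png',cv2.resize(cv2.imread('pics/t1s.png')[190:310,240:380],None,fx=5,fy=5,interpolation=cv2.INTER_CUBIC))"
```

```text
t 26.60 tcp [ 493.7 -226.3  351.9] yaw(toolx) 76.71 tilt 0.18 F [-0.45  0.14 -0.79] T [-0.002  0.039  0.049] w 0.0429
wrist eye [ 570.6 -178.7  162. ] s 27.5 lat 4.1 z -3.2 0.92
wrist eye [ 577.4 -186.3  164.2] s 35.9 lat -1.7 z -1.0 0.75
wrist eye [ 522.8 -375.1    1. ] s 26.9 lat -198.0 z -164.2 0.45
wrist knob [ 566.9 -182.8  238.3] s 24.9 lat -0.7 z 73.1 0.55
wrist plate [ 569.  -181.3   79.5] s 26.5 lat 1.2 z -85.7 0.6
scene eye [ 567.7 -181.3  162.9] s 25.3 lat 0.9 z -2.3 0.58
scene eye [ 567.8 -182.7  218.8] s 25.7 lat -0.4 z 53.6 0.48
scene knob [ 569.1 -182.2  237.3] s 26.9 lat 0.4 z 72.1 0.87
scene plate [ 568.9 -182.1   78.6] s 26.6 lat 0.4 z -86.6 0.94
scene plate [ 416.8 -352.4   -0. ] s -81.5 lat -200.7 z -165.2 0.52
eyepiece [[0.579, 0.003, -0.004]]
eyecup [[0.508, -0.026, 0.003]]
sight_tube [[0.651, 0.001, 0.001]]
thumbscrew [[0.398, -0.028, 0.0]]
driver [[0.535, 0.397, -0.0]]
screw_cup [[0.519, -0.38, -0.002]]
lens_cap [[0.417, -0.353, -0.002]]
```

View pics/t1c.png

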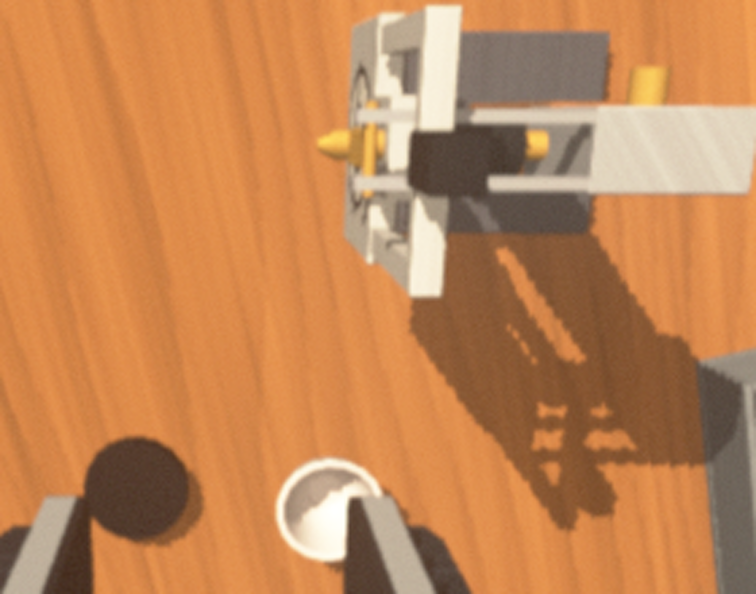

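View pics/t1sc.png

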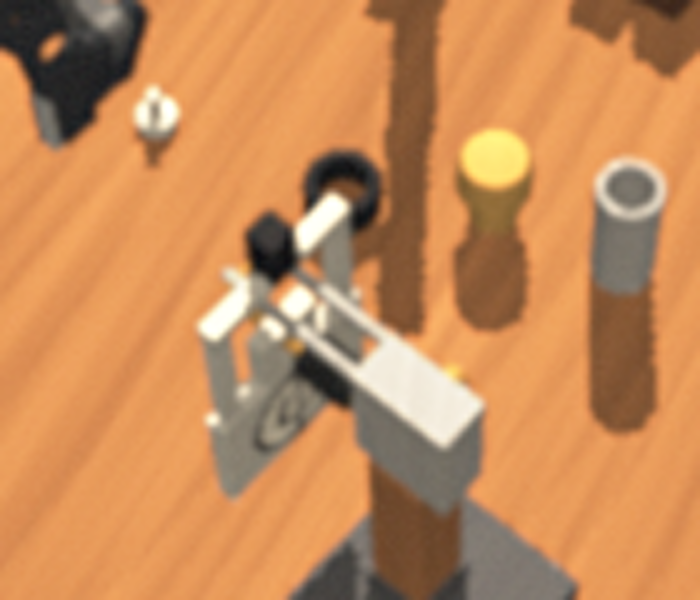

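```bash
python3 -c "
from h import *
a=r.read_camera('scene')['image'].astype(int);b=np.load('pics/t1s.npz')['image'].astype(int)
print('max diff in plate region',abs(a-b)[210:300,270:330].max(), abs(a-b)[210:300,270:330].mean())
print(r.close_job())"
```

```text
max diff in plate region 32 1.315432098765432
the job is handed in; nothing more can be done
None
```

The plate is hanging by its eye on the peg with the flap shut behind it, and I handed the job in at about 27 s of the 72 s. No verdict is reported. My checks are from pictures and forces, because the flap angle cannot be read directly.

- **Slide setting:** The peg tip, triangulated from two wrist views, is at about (0.543, -0.176, 0.165) m. The peg direction is about -13.5°.
- **Pushing on:** The eye went over the peg and lifted the flap, and the flap fell shut. I pushed a little past the 2 to 6 mm window, to about 8.5 mm in. The push force peaked at about 6.6 N.
- **Pull test:** Pulled back, the plate stopped firmly about 13 mm behind the tip, with the flap visibly swung outwards. I held the pull for about 0.8 s at about 3 to 6 N. The last reading was 6.4 N, above the 3 to 5 N asked, with about 5 N more pressing upwards on the peg. That makes about 8 N in all, under the 15 N limit.
- **Release:** The plate rested on the peg with about 8 N for a moment before I let go. The gripper force read about zero after opening.

**Last checks:** The flap hangs in front of the eye and the plate is upright. Most of the network readings put the eye about 2 to 3 mm below the peg axis. They disagree sideways (0.9, 4.1 and -1.7 mm), and one scene reading put the eye 54 mm too high, which I discarded because it does not fit the pictures. Two pictures taken moments apart show no clear motion. The bystanders look to be where they were, though I compared only their final network positions with the first pictures by eye.

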